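Stack a detector's optics in its light tube and screw the retaining ring home

TASK

Reassemble the detector's light tube standing on the steel base: drop in the lens cell first, then the spacer, then the thin filter cell, each lying flat, and screw the retaining ring down clockwise over them until it comes to its stop and clamps the stack against the spring. Let go of everything and leave the other things on the bench as they are.

Things in the scene. Friction and masses are not known exactly. Their poses are not given: they have to be found in the camera images.
- mouth (a point): Mouth of the barrel: on its axis, level with its rim, 68 mm above the bench; z up, x and y those of the steel base plate, 130 x 100 x 12 mm. The aluminium barrel stands fast and upright on the plate: a foot 68 mm across up to 34 mm above the bench, then a neck 50 mm across outside with a plain 43 mm bore, flared to 46 mm over the top 2 mm.
- seat_rest (a point): Where the flat sprung seat in the bore rests: on the axis, 31 mm below the rim. Pressed, it starts to yield at 3 N, then 2 N more per mm, 8 mm of travel. Lens cell, spacer and filter cell stacked on it reach to 1 mm below the rim.
- thread (a point): On the axis, 4 mm below the rim, level with the flat tops of four ledges (58 mm across) round the neck. Four gaps between, 26 degrees wide, 90 degrees apart; their angle changes each time and is not given: feel or look for it. Clockwise from above, each ledge's underside slopes from 6.5 to 12 mm below the rim over 37 degrees, then is level for 20 degrees up to a stop.
- ring_c (a point): Retaining ring: open aluminium cap ring, 38 mm high, 110 to 175 g, standing on its skirt. On top is an eight-sided grip head with a hole, 52 mm across flats, 16 mm high; this point is the head's middle, on the axis, 30 mm above the underside. z up; x and y point square out through flats (one every 45 degrees). Below the head a skirt 68 mm across outside, 61 mm inside, 22 mm high.
- ring_under (a point): Centre of the ring's underside, axes as the head. Four lugs inside the skirt's foot at +x, +y, -x, -y: 5 mm high, 14 degrees wide, reaching in to 53 mm across. A boss 39 mm across, its face 12 mm up, presses the stack. This point is 4 mm below the rim when on the ledge tops, 13 mm when dropped through the gaps onto the stack, 17 mm when home, 63 degrees clockwise from mid-gap (11 N).
- lens_c (a point): Lens cell: a black round rim with a large clear domed lens in it (31 mm across), 40 mm across, 14 mm high, 45 g. This point is its centre, half-way up; z is its axis, up as it lies.
- spacer_c (a point): Spacer: a plain black open ring, 40 mm across outside, 30 mm inside, 10 mm high, 30 g. This point is its centre, half-way up; z is its axis.
- filter_c (a point): Filter cell: a thin black disc with a wide rim round a small flat pane (20 mm across), 40 mm across, 6 mm high, 25 g. This point is its centre, half-way up; z is its axis.
- wrench: Open-ended steel spanner, 150 mm long, a bystander. Origin: under its middle.
- screwdriver: Black-handled screwdriver, 170 mm long, a bystander. Origin: under its middle.
- vial_a: Glass vial with a black cap, 28 mm across, 45 mm high, a bystander. Origin: centre of its underside.
- vial_b: A second such vial, a bystander. Origin: centre of its underside.
- fitting: Small brass fitting, 26 mm across, 26 mm high, a bystander. Origin: centre of its underside.
- dish: Flat white dish, 60 mm across, 10 mm high, a bystander. Origin: centre of its underside.
Not all that is in view belongs to the job. What is shaped like the part that bears lens_c but green is not meant.

How it is judged:
By the outcome, as a careful person would: the job done as asked, in the order asked, and still so for the second after the job is handed in, with the robot touching nothing.
It also fails if it takes over 72 s, if anything falls off the work surface, if the arm or the gripper's body presses on something with over 40 N, if the wrist force passes 120 N, or if a joint passes its speed limit or range.

ROBOT

A 6-joint arm with a two-finger parallel gripper is mounted at the origin on the work surface. World frame = base frame: x ahead of the robot, y to its left, z up, the work surface at z = 0. Lengths are in m, angles in rad, forces in N, time in s.
With the tool pointing down it reaches from about 0.425 to 0.95 m from the base axis. Payload 3.5 kg.
Tool frame: the origin (TCP) lies on the centre line of the jaws, within the pads' length; the fingertips stand 25 mm ahead of it and the grasp point (between the pads) lies 6 mm ahead of it (ctrl.finger_overhang is the distance from the TCP to the fingertips, in m); z points along the fingers, y is the line along which they close (so a half turn about z gives the same grasp; the last joint's range is limited). The gripper opens to 85 mm and grips with 20 to 120 N. Pads are 22 mm wide; open, the fingers measure 114 mm over their backs; the gripper's body (76 mm by 85 mm) begins 54 mm behind the grasp point. The pads swing forward as they close: fully open they stand 13 mm farther back than shut.
Start: joints at [-1.376, 0.286, 1.577, -0, 1.279, -0.15], TCP at [0.228, -0.635, 0.256] pointing down, gripper open.
Joint ranges: [-2.77, 2.77], [-0.9, 2.22], [0.21, 2.48], [-1.53, 4.67], [0.24, 2.81], [-2.84, 2.84]. Speed limits (rad/s): [2.79, 2.79, 3.14, 3.14, 3.14, 3.14].

INTERFACE

Orientations are given as a unit quaternion [x, y, z, w].
In Python, from plant import get_state, imaging, job, ctrl gives the robot as it stands.
- The arm moves only by the tool jog_arm, never from a script. Its argument "increments" is a list of rows, each an object of numbers: "dx", "dy", "dz": the shift along the world's x, y, z each as a share of 12 cm, from -1 to 1; "ax", "ay", "az": the turn, a rotation vector about the world's x, y, z each as a share of pi/2 rad, from -1 to 1; "gripper": the gripper command: -1 is shut, 1 is fully open, values between are in proportion. A call has 1 to 10 rows; each row is the pose to reach, as a shift and turn from the pose commanded when the call began; what a row does not reach only later rows make up. A row lasts 1/10 s, in which the tool goes at most 50 mm and 8.59 degrees, less where a joint would pass 70% of its speed; a pose out of reach is approached as far as the arm can. A call with a number of a shift or a turn outside -1 to 1 is refused whole. A call with a gripper value outside its range is refused whole. The fingers move at their own pace and stop on an object; "force" is the grip in N (left out, the last holds). Time passes only in rows, so rows that repeat a pose let the fingers close. It gives the time, the measured TCP pose, the force, the opening and the grip force at its end, in the units of the state.
- get_state(): the state, without advancing time (a new reading comes with each control period).
- imaging.read_camera(name): name is "scene" or "top" or "wrist"; returns a dict with "frame" (420x560x3 uint8, blue, green, red), "depth" (420x560 float32, m along the optical axis (not along the pixel's ray), 0 where there is no reading), "camera_matrix" (3x3 intrinsics, pixels), "extrinsics" (4x4, takes a point from camera to world coordinates); the wrist camera has in their place "mount" (4x4, takes a point from camera to tool coordinates, whose origin is the TCP and whose axes are the flange's). Camera axes: x right, y up, looking along -z (the intrinsics and any distortion apply to the point x, -y, -z); pixel columns grow to the right and rows downward; lengths in m; the calibration is good to about 2 mm. The wrist camera is an equidistant fisheye: a pixel r from the principal point sees the ray r / f radians off the axis. A picture is of the moment at which its call begins: read the wrist's pose just before it.
- job.sign_off(): hands the job in; it is judged then, once.
The state is a dict: "time": time; "qpos": joint angles; "dq": joint speeds; "joint_efforts": joint torques, N m; "eef_pos": TCP position; "tcp_rot": TCP orientation; "contact_force": force on the tool from outside, world axes, zero at the start; "wrist_torque": the same for the moment, N m; "opening": opening from 0.0 (shut) to 1.0 (fully open); "finger_force": force on a finger pad.
Only numpy, scipy, OpenCV 4.12 (cv2) and the standard library are available. Lean on these libraries where they do the work, as an engineer would, in place of code of your own. Each camera call takes 0.05 s, during which the arm holds its last target. There are 200 camera calls.

## Working session

There is one attempt and no reset: what is moved stays moved. The work goes in short steps, Python scripts to look and compute and a tool call to move; the robot and the scene stay as the last step left them, time stands still between calls to the robot, and variables do not carry over. Pictures are saved under pics/ and viewed, at most 10 in all, crops included, and the job is handed in when it is done.

Besides the shell and the picture viewer there is one more tool, called after "Emit:" by a JSON object that holds its "method" and its "body", one argument or row to a line. jog_arm: Moves the arm, as the interface text tells. Shift numbers are shares of 12 cm and turn numbers shares of pi/2 rad, none past 1 either way. Its arguments: {"type":"object","properties":{"increments":{"type":"array"},"force":{"type":"number"}},"required":["increments"]}

```bash
mkdir -p pics; ls; cat > h.py <<'E'
import numpy as np, cv2
from plant import get_state, imaging, job, ctrl
from scipy.spatial.transform import Rotation as R
def cloud(c):  # world points per pixel from depth (pinhole cams)
    K=np.array(c["camera_matrix"]);T=np.array(c["extrinsics"]);d=c["depth"]
    v,u=np.mgrid[:d.shape[0],:d.shape[1]]
    p=np.stack([(u-K[0,2])/K[0,0]*d,-(v-K[1,2])/K[1,1]*d,-d],-1)
    return p@T[:3,:3].T+T[:3,3]
def onplane(c,u,v,z):
    K=np.array(c["camera_matrix"]);T=np.array(c["extrinsics"])
    r=T[:3,:3]@np.array([(u-K[0,2])/K[0,0],-(v-K[1,2])/K[1,1],-1]);o=T[:3,3]
    return o+r*(z-o[2])/r[2]
def wristplane(c,s,u,v,z):
    K=np.array(c["camera_matrix"]);M=np.array(c["mount"])
    x,y=(u-K[0,2]),(v-K[1,2]);r=np.hypot(x,y);th=r/K[0,0]
    d=np.array([np.sin(th)*x/max(r,1e-9),-np.sin(th)*y/max(r,1e-9),-np.cos(th)])
    Rt=R.from_quat(s["tcp_rot"]).as_matrix()
    o=Rt@M[:3,3]+np.array(s["eef_pos"]);d=Rt@M[:3,:3]@d
    return o+d*(z-o[2])/d[2]
E
python3 - <<'E'
from h import *
s=get_state();print(s,ctrl.finger_overhang)
for n in("scene","top"):
    c=imaging.read_camera(n);cv2.imwrite(f"pics/{n}0.png",c["frame"]);np.savez(f"{n}0.npz",**c)
    print(n,c["camera_matrix"],c["extrinsics"])
c=imaging.read_camera("wrist");print(c["camera_matrix"],c["mount"])
E
```

```text
pics
{'time': 0.0, 'qpos': array([-1.37599022e+00,  2.87154047e-01,  1.57817877e+00, -2.33383707e-05,
        1.27857511e+00, -1.49950714e-01]), 'dq': array([-0.00085461, -0.00082673, -0.00026604,  0.00098691,  0.00115263,
        0.00055573]), 'joint_efforts': array([-3.14700328e-04, -4.05981302e+01, -2.92625356e+01, -1.87594892e-04,
        5.82937835e-03,  1.23159968e-06]), 'eef_pos': array([ 0.22806619, -0.63467157,  0.25495389]), 'tcp_rot': array([ 9.85178356e-01,  1.71529203e-01, -3.71286774e-05, -1.15709290e-03]), 'contact_force': array([-0.45769565, -0.66272923, -0.25007805]), 'wrist_torque': array([-0.00695444, -0.02630626, -0.01911636]), 'finger_force': 0.0, 'opening': 1.0013839314058253} 0.025
scene [[406.9864585    0.         278.73069998]
 [  0.         406.9864585  210.55085159]
 [  0.           0.           1.        ]] [[ 8.37315407e-01 -3.75666012e-01  3.97212734e-01  9.21859472e-01]
 [ 5.46719259e-01  5.76643481e-01 -6.07108184e-01 -5.25816975e-01]
 [-9.80222963e-04  7.25504888e-01  6.88216315e-01  6.73383002e-01]
 [ 0.00000000e+00  0.00000000e+00  0.00000000e+00  1.00000000e+00]]
top [[389.47377783   0.         281.10879205]
 [  0.         389.47377783 213.34209174]
 [  0.           0.           1.        ]] [[ 0.11209764  0.96691102 -0.22916632  0.35182415]
 [-0.99368678  0.1101309  -0.02139568 -0.01775533]
 [ 0.00455058  0.23011795  0.97315211  1.03227079]
 [ 0.          0.          0.          1.        ]]
[[325.1922621    0.         277.87043632]
 [  0.         325.1922621  207.45237946]
 [  0.           0.           1.        ]] [[ 3.52989131e-04  9.48544103e-01  3.16644847e-01  8.09794199e-02]
 [ 9.99999938e-01 -3.33664510e-04 -1.15250904e-04 -2.98018373e-04]
 [-3.66741712e-06  3.16644868e-01 -9.48544162e-01 -1.17997456e-01]
 [ 0.00000000e+00  0.00000000e+00  0.00000000e+00  1.00000000e+00]]
```

View pics/top0.png

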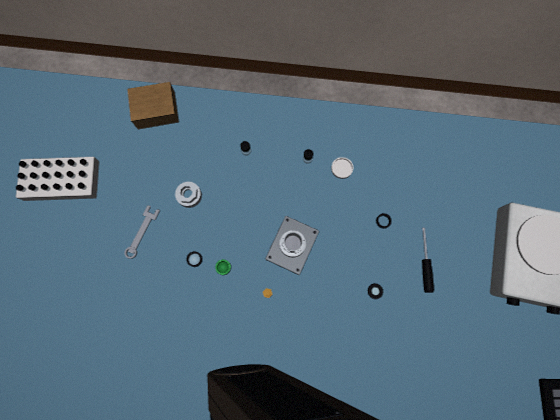

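View pics/scene0.png

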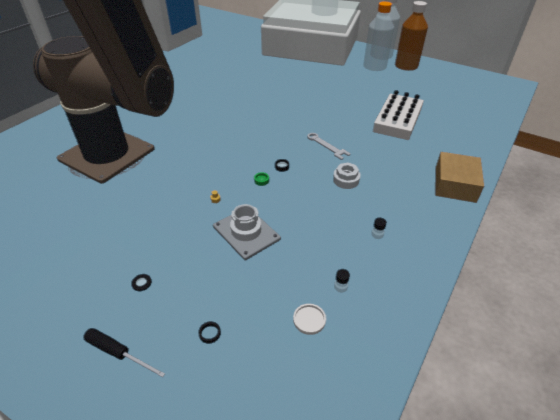

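Top view: barrel on its plate (292,243). Retaining ring (187,194). Candidates for the lens cell are the black rim with a large pane at (194,259) and the green look-alike at (223,267), which is excluded. Round black parts on the right are an open ring at (384,220), the spacer, and a disc with a small pane at (375,291), the filter. Vial caps (245,146) and (308,155) are also black but not wanted. Next: measure, plus one close crop.

```bash
python3 - <<'E'
from h import *
out=[]
D={n:dict(np.load(f"{n}0.npz")) for n in("top","scene")}
seeds=dict(top=dict(lens=(194,259,.014),spacer=(384,220,.010),filter=(375,291,.006)),
           scene=dict(lens=(282,165,.014),spacer=(209,332,.010),filter=(142,283,.006)))
for n,S in seeds.items():
    c=D[n];f=c["frame"];P=cloud(c)
    for k,(u,v,h) in S.items():
        w=16;g=f[v-w:v+w,u-w:u+w].max(2);m=(g<60).astype(np.uint8)
        cs,_=cv2.findContours(m,0,1);q=max(cs,key=cv2.contourArea)
        hull=cv2.convexHull(q);M=cv2.moments(hull);cu,cv_=M["m10"]/M["m00"]+u-w,M["m01"]/M["m00"]+v-w
        p=onplane(c,cu,cv_,h/2)
        mm=np.array([onplane(c,a+u-w,b+v-w,h/2)for a,b in q[:,0]])
        z=P[v-w:v+w,u-w:u+w][m>0][:,2]
        print(n,k,p.round(4),"ext",np.ptp(mm,0).round(3)[:2],"z",np.percentile(z,[20,80]).round(4))
# ring and barrel from depth in top
for n,items in dict(top=[("ring",187,194,.038,.024),("barrel",292,243,.068,.0)],scene=[("ring",347,174,.038,.024),("barrel",245,213,.068,0)]).items():
    c=D[n];P=cloud(c)
    for k,u,v,h,_ in items:
        w=30;Q=P[v-w:v+w,u-w:u+w].reshape(-1,3)
        m=np.abs(Q[:,2]-h)<.004
        pts=Q[m][:,:2].astype(np.float32);(x,y),r=cv2.minEnclosingCircle(pts)
        print(n,k,m.sum(),pts.mean(0).round(4),(round(x,4),round(y,4)),round(r,4))
c=D["top"]["frame"]
a=cv2.resize(c[235:285,170:245],None,fx=5,fy=5,interpolation=2);b=cv2.resize(c[205:305,350:425],None,fx=5,fy=5,interpolation=2)
a=cv2.copyMakeBorder(a,0,b.shape[0]-a.shape[0],0,0,0);cv2.imwrite("pics/crop.png",np.hstack([a,b]))
E
```

```text
top lens [0.4457 0.2187 0.007 ] ext [0.039 0.039] z [0.012  0.0146]
top spacer [ 0.6057 -0.2715  0.005 ] ext [0.039 0.038] z [0.0044 0.0107]
top filter [ 0.4166 -0.2602  0.003 ] ext [0.038 0.037] z [0.0032 0.0061]
scene lens [0.4468 0.2163 0.007 ] ext [0.042 0.046] z [0.0059 0.0119]
scene spacer [ 0.6056 -0.2736  0.005 ] ext [0.04 0.04] z [0.006  0.0103]
scene filter [ 0.4173 -0.2625  0.003 ] ext [0.038 0.037] z [0.0044 0.0065]
top ring 199 [0.6154 0.2609] (0.6163, 0.2613) 0.0275
top barrel 104 [ 0.5095 -0.0347] (0.511, -0.0341) 0.0286
scene ring 173 [0.6166 0.2575] (0.6167, 0.2589) 0.029
scene barrel 132 [ 0.5104 -0.0353] (0.5122, -0.0358) 0.0289
```

View pics/crop.png

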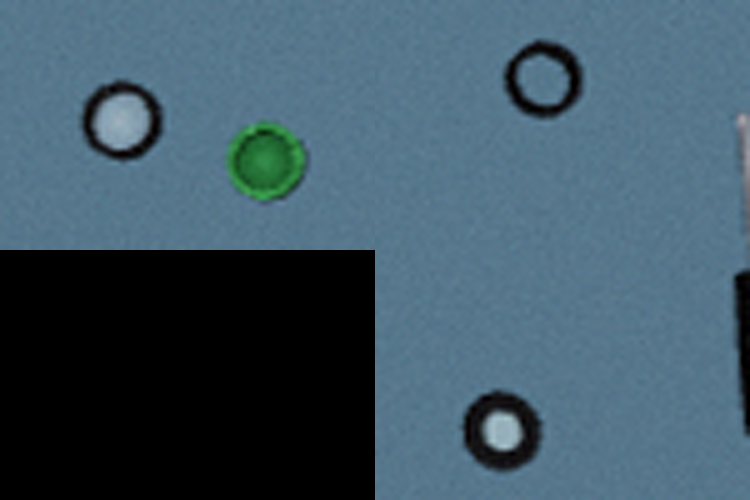

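The crop confirms it: lens cell at (122,120), green decoy at (267,161), spacer (543,78), filter with small pane (502,430). The two views agree to within 2 mm. I'll pass over the barrel first to look for the gap angle.

Emit:
{"method": "jog_arm", "body": {
  "increments": [
    {"dx": 0.47,"dy": 1.0,"dz": -0.05,"az": 0.156,"gripper": 1},
    {"dx": 0.47,"dy": 1.0,"dz": -0.05,"az": 0.156,"gripper": 1},
    {"dx": 0.47,"dy": 1.0,"dz": -0.05,"az": 0.156,"gripper": 1}
  ]
}}

```text
$.increments[0]: bad value
```

Emit:
{"method": "jog_arm", "body": {
  "increments": [
    {"dx": 0.47,"dy": 1.0,"dz": -0.05,"az": 0.156,"gripper": 0.2},
    {"dx": 0.47,"dy": 1.0,"dz": -0.05,"az": 0.156,"gripper": 0.2},
    {"dx": 0.47,"dy": 1.0,"dz": -0.05,"az": 0.156,"gripper": 0.2}
  ]
}}

```text
$.increments[0]: bad value
```

Emit:
{"method": "jog_arm", "body": {
  "increments": [
    {"dx": 0.47,"dy": 1.0,"dz": -0.05,"ax": 0,"ay": 0,"az": 0.156,"gripper": 1},
    {"dx": 0.47,"dy": 1.0,"dz": -0.05,"ax": 0,"ay": 0,"az": 0.156,"gripper": 1},
    {"dx": 0.47,"dy": 1.0,"dz": -0.05,"ax": 0,"ay": 0,"az": 0.156,"gripper": 1}
  ]
}}

```text
time: 0.45
eef_pos: [0.2853, -0.5125, 0.2492]
tcp_rot: [0.957, 0.292, 0.0, -0.001]
contact_force: [0.6, 0.4, -0.6]
opening: 1.0
finger_force: 0.0
```

Emit:
{"method": "jog_arm", "body": {
  "increments": [
    {"dx": 0.47,"dy": 1.0,"dz": -0.05,"ax": 0,"ay": 0,"az": 0.156,"gripper": 0.2},
    {"dx": 0.47,"dy": 1.0,"dz": -0.05,"ax": 0,"ay": 0,"az": 0.156,"gripper": 0.2},
    {"dx": 0.47,"dy": 1.0,"dz": -0.05,"ax": 0,"ay": 0,"az": 0.156,"gripper": 0.2}
  ]
}}

```text
time: 0.75
eef_pos: [0.3416, -0.3922, 0.2436]
tcp_rot: [0.914, 0.407, 0.0, -0.001]
contact_force: [0.6, -0.7, 0.1]
opening: 0.602
finger_force: 0.0
```

Emit:
{"method": "jog_arm", "body": {
  "increments": [
    {"dx": 0.47,"dy": 1.0,"dz": -0.05,"ax": 0,"ay": 0,"az": 0.156,"gripper": 0.2},
    {"dx": 0.47,"dy": 1.0,"dz": -0.05,"ax": 0,"ay": 0,"az": 0.156,"gripper": 0.2},
    {"dx": 0.47,"dy": 1.0,"dz": -0.05,"ax": 0,"ay": 0,"az": 0.156,"gripper": 0.2}
  ]
}}

```text
time: 1.05
eef_pos: [0.3978, -0.2724, 0.2378]
tcp_rot: [0.857, 0.515, 0.0, -0.0]
contact_force: [0.1, -0.7, 0.1]
opening: 0.599
finger_force: 0.0
```

Emit:
{"method": "jog_arm", "body": {
  "increments": [
    {"dx": 0.47,"dy": 1.0,"dz": -0.05,"ax": 0,"ay": 0,"az": 0.156,"gripper": 0.2},
    {"dx": 0.47,"dy": 1.0,"dz": -0.05,"ax": 0,"ay": 0,"az": 0.156,"gripper": 0.2},
    {"dx": 0.47,"dy": 1.0,"dz": -0.05,"ax": 0,"ay": 0,"az": 0.156,"gripper": 0.2}
  ]
}}

```text
time: 1.35
eef_pos: [0.4542, -0.1524, 0.232]
tcp_rot: [0.787, 0.616, 0.0, -0.0]
contact_force: [0.3, -0.7, 0.4]
opening: 0.602
finger_force: 0.0
```

Emit:
{"method": "jog_arm", "body": {
  "increments": [
    {"dx": 0.47,"dy": 1.0,"dz": -0.05,"ax": 0,"ay": 0,"az": 0.157,"gripper": 0.2},
    {"dx": 0.47,"dy": 1.0,"dz": -0.05,"ax": 0,"ay": 0,"az": 0.157,"gripper": 0.2},
    {"dx": 0.47,"dy": 1.0,"dz": -0.05,"ax": 0,"ay": 0,"az": 0.157,"gripper": 0.2}
  ]
}}

```text
time: 1.65
eef_pos: [0.5106, -0.0324, 0.226]
tcp_rot: [0.706, 0.709, 0.0, -0.0]
contact_force: [0.2, -0.8, 0.8]
opening: 0.6
finger_force: 0.0
```

```bash
python3 - <<'E'
from h import *
s=get_state();c=imaging.read_camera("wrist");cv2.imwrite("pics/w1.png",c["frame"]);np.savez("w1.npz",**c,pos=s["eef_pos"],rot=s["tcp_rot"])
print(s["qpos"],s["opening"])
f=c["frame"]
# rectified top-down map at ledge-top height z=.064, centred on barrel estimate, 0.25mm/px
def rect(c,s,x0,y0,z,half,res):
    K=np.array(c["camera_matrix"]);M=np.array(c["mount"]);Rt=R.from_quat(s["tcp_rot"]).as_matrix()
    n=int(2*half/res);j,i=np.meshgrid(np.arange(n),np.arange(n))
    W=np.stack([x0+half-i*res,y0+half-j*res,np.full(i.shape,z)],-1) # up=+x, left=+y
    p=((W-np.array(s["eef_pos"]))@Rt-M[:3,3])@M[:3,:3]
    x,y,zz=p[...,0],-p[...,1],-p[...,2];r=np.hypot(x,y);th=np.arctan2(r,zz)*K[0,0]
    return cv2.remap(c["frame"],(K[0,2]+x/r*th).astype(np.float32),(K[1,2]+y/r*th).astype(np.float32),1)
cv2.imwrite("pics/r1.png",np.hstack([cv2.resize(rect(c,s,.511,-.035,.064,.045,.00025),(400,400)),cv2.resize(rect(c,s,.511,-.035,.068,.045,.00025),(400,400))]))
E
```

```text
[-2.62155410e-01 -4.96339965e-02  2.00223299e+00  5.99316897e-04
  1.18926620e+00 -2.66694442e-01] 0.5998913178227663
```

View pics/r1.png

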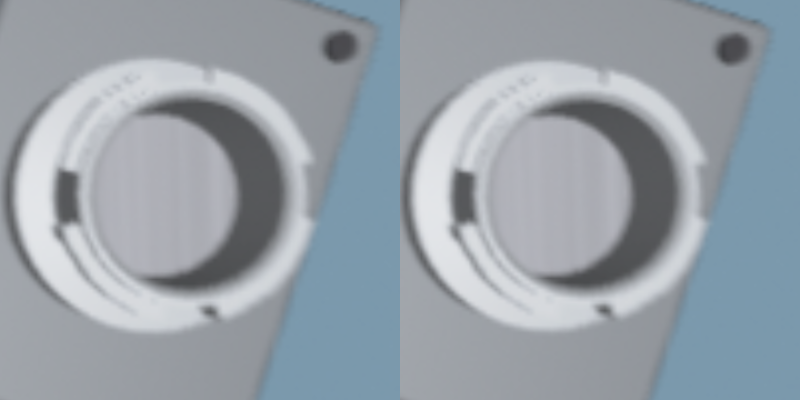

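The rectified wrist view shows ledge gaps at the left (66,198) and right (308,190), with gap edges at the top (209,72) and bottom (213,312). So the gap angle is about +2° from the world axes (mod 90°). Now to the lens.

Emit:
{"method": "jog_arm", "body": {
  "increments": [
    {"dx": -0.27,"dy": 1.0,"dz": -0.15,"ax": 0,"ay": 0,"az": 0,"gripper": 0.2},
    {"dx": -0.27,"dy": 1.0,"dz": -0.15,"ax": 0,"ay": 0,"az": 0,"gripper": 0.2},
    {"dx": -0.27,"dy": 1.0,"dz": -0.15,"ax": 0,"ay": 0,"az": 0,"gripper": 0.2}
  ]
}}

```text
time: 2.0
eef_pos: [0.476, 0.0873, 0.2071]
tcp_rot: [0.706, 0.708, -0.001, -0.001]
contact_force: [-0.2, -1.0, -0.3]
opening: 0.595
finger_force: 0.0
```

Emit:
{"method": "jog_arm", "body": {
  "increments": [
    {"dx": -0.27,"dy": 1.0,"dz": -0.3,"ax": 0,"ay": 0,"az": 0,"gripper": 0.2},
    {"dx": -0.27,"dy": 1.0,"dz": -0.3,"ax": 0,"ay": 0,"az": 0,"gripper": 0.2},
    {"dx": -0.27,"dy": 1.0,"dz": -0.3,"ax": 0,"ay": 0,"az": 0,"gripper": 0.2},
    {"dx": -0.27,"dy": 1.0,"dz": -0.3,"ax": 0,"ay": 0,"az": 0,"gripper": 0.2}
  ]
}}

```text
time: 2.4
eef_pos: [0.443, 0.2071, 0.1704]
tcp_rot: [0.705, 0.709, -0.001, -0.001]
contact_force: [-0.2, -0.5, -0.4]
opening: 0.6
finger_force: 0.0
```

```bash
cat >> h.py <<'E'
def wpix(c,s,W):
    K=np.array(c["camera_matrix"]);M=np.array(c["mount"]);Rt=R.from_quat(s["tcp_rot"]).as_matrix()
    p=((W-np.array(s["eef_pos"]))@Rt-M[:3,3])@M[:3,:3]
    x,y,zz=p[...,0],-p[...,1],-p[...,2];r=np.hypot(x,y)+1e-12;th=np.arctan2(r,zz)*K[0,0]
    return (K[0,2]+x/r*th).astype(np.float32),(K[1,2]+y/r*th).astype(np.float32)
def rect(c,s,x0,y0,z,half,res):  # up=+x, left=+y
    n=int(round(2*half/res));j,i=np.meshgrid(np.arange(n),np.arange(n))
    W=np.stack([x0+half-i*res,y0+half-j*res,np.full(i.shape,z)],-1)
    return cv2.remap(c["frame"],*wpix(c,s,W),1)
def wcloud(c,s):
    K=np.array(c["camera_matrix"]);M=np.array(c["mount"]);d=c["depth"];v,u=np.mgrid[:d.shape[0],:d.shape[1]]
    x,y=u-K[0,2],v-K[1,2];r=np.hypot(x,y)+1e-9;t=np.tan(r/K[0,0])*d
    p=np.stack([x/r*t,-y/r*t,-d],-1)@M[:3,:3].T+M[:3,3]
    return p@R.from_quat(s["tcp_rot"]).as_matrix().T+np.array(s["eef_pos"])
def fitc(P):
    P=np.asarray(P,float);A=np.c_[2*P,np.ones(len(P))]
    for _ in range(6):
        q=np.linalg.lstsq(A,(P**2).sum(1),rcond=None)[0];r=np.sqrt(q[2]+q[:2]@q[:2])
        e=np.abs(np.hypot(*(P-q[:2]).T)-r);k=e<max(2.5*np.median(e),2e-4);P,A=P[k],A[k]
    return q[:2],r,len(P)
def blackpart(c,s,x0,y0,h,half=.035,res=.00025):
    g=rect(c,s,x0,y0,h,half,res).max(2);m=(g<60).astype(np.uint8)
    q=max(cv2.findContours(m,0,1)[0],key=cv2.contourArea)[:,0]
    W=np.c_[x0+half-q[:,1]*res,y0+half-q[:,0]*res]
    (x,y),r=cv2.minEnclosingCircle(W.astype(np.float32))
    return W,(x,y,r)
E
python3 - <<'E'
from h import *
d=dict(np.load("w1.npz"));s=dict(eef_pos=d["pos"],tcp_rot=d["rot"])
P=wcloud(d,s).reshape(-1,3)
P=P[np.hypot(P[:,0]-.512,P[:,1]+.033)<.04]
print("z hist",np.histogram(P[:,2],np.arange(.028,.074,.002)))
for lo,hi in((.066,.070),(.0625,.0655)):
    Q=P[(P[:,2]>lo)&(P[:,2]<hi)][:,:2]
    (x,y),r=cv2.minEnclosingCircle(Q.astype(np.float32));
    rr=np.hypot(Q[:,0]-x,Q[:,1]-y);print(len(Q),(x,y,r),np.percentile(rr,[2,10]))
s=get_state();c=imaging.read_camera("wrist");np.savez("w2.npz",**c,pos=s["eef_pos"],rot=s["tcp_rot"])
W,mc=blackpart(c,s,.446,.2175,.014);print(s["eef_pos"],mc,fitc(W))
cv2.imwrite("pics/r2.png",np.hstack([rect(c,s,.446,.2175,.014,.05,.00025),rect(d,dict(eef_pos=d["pos"],tcp_rot=d["rot"]),.513,-.032,.068,.05,.00025)]))
E
```

```text
z hist (array([ 23,  27, 187, 684, 947, 260,  30,  42,  47,  39,  43,  39,  43,
        47,  47,  56,  70, 206, 417, 344, 324,   6]), array([0.028, 0.03 , 0.032, 0.034, 0.036, 0.038, 0.04 , 0.042, 0.044,
       0.046, 0.048, 0.05 , 0.052, 0.054, 0.056, 0.058, 0.06 , 0.062,
       0.064, 0.066, 0.068, 0.07 , 0.072]))
668 (0.5136513710021973, -0.03129216283559799, 0.0275527723133564) [0.01969951 0.02070897]
559 (0.5114893317222595, -0.032760944217443466, 0.02931668981909752) [0.02140933 0.0219576 ]
[0.44295969 0.20709915 0.17043725] (0.44537508487701416, 0.22026650607585907, 0.020488152280449867) (array([0.44544703, 0.22024696]), np.float64(0.01966991884974664), 457)
```

View pics/r2.png

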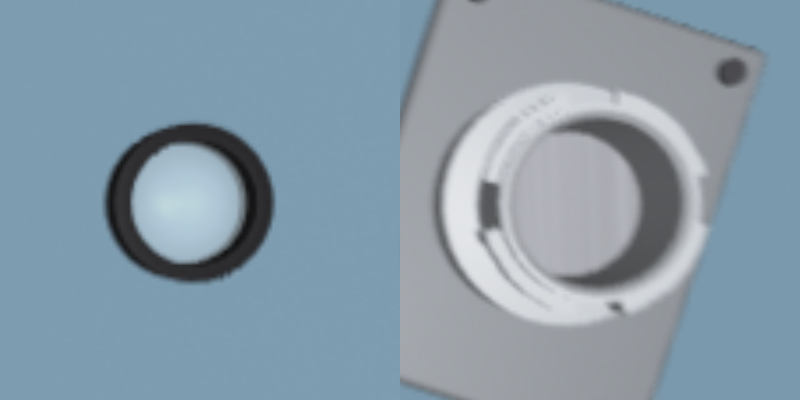

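Left half: lens cell with its top circle centred at (193,202), giving (0.4455, 0.2193). Right half: the barrel mouth. Next I align, descend and centre the lens with a grasp.

Emit:
{"method": "jog_arm", "body": {
  "increments": [
    {"dx": 0.02,"dy": 0.1,"dz": -0.5,"ax": 0,"ay": 0,"az": 0,"gripper": 0.2},
    {"dx": 0.02,"dy": 0.1,"dz": -1.0,"ax": 0,"ay": 0,"az": 0,"gripper": 0.2},
    {"dx": 0.02,"dy": 0.1,"dz": -1.0,"ax": 0,"ay": 0,"az": 0,"gripper": 0.2},
    {"dx": 0.02,"dy": 0.1,"dz": -1.0,"ax": 0,"ay": 0,"az": 0,"gripper": 0.2}
  ]
}}

```text
time: 2.85
eef_pos: [0.4454, 0.215, 0.0489]
tcp_rot: [0.707, 0.707, -0.004, -0.002]
contact_force: [-0.5, -0.2, -0.7]
opening: 0.598
finger_force: 0.0
```

Emit:
{"method": "jog_arm", "body": {
  "increments": [
    {"dx": 0,"dy": 0,"dz": -0.1,"ax": 0,"ay": 0,"az": 0,"gripper": 0.2},
    {"dx": 0,"dy": 0,"dz": -0.2,"ax": 0,"ay": 0,"az": 0,"gripper": 0.2},
    {"dx": 0,"dy": 0,"dz": -0.2,"ax": 0,"ay": 0,"az": 0,"gripper": 0.2}
  ]
}}

```text
time: 3.15
eef_pos: [0.4477, 0.2163, 0.0279]
tcp_rot: [0.707, 0.707, -0.0, -0.0]
contact_force: [-0.4, -0.2, -0.1]
opening: 0.603
finger_force: 0.0
```

```bash
python3 - <<'E'
from h import *
c=imaging.read_camera("wrist");cv2.imwrite("pics/w3.png",c["frame"]);print(get_state()["eef_pos"],get_state()["contact_force"])
E
```

```text
[0.44797127 0.21653476 0.02843673] [ 0.1334766   0.21483193 -0.39869254]
```

View pics/w3.png

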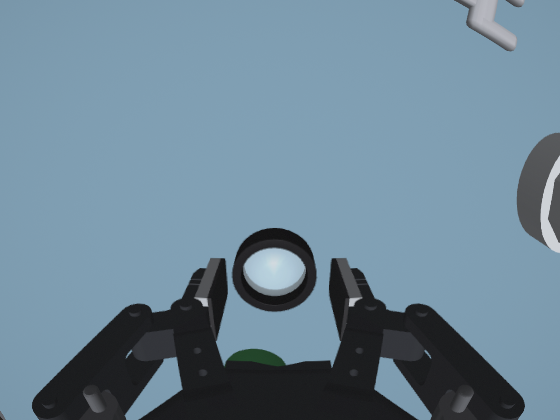

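Lens at (274,270) sits between the pads (215 to 343). I'll centre it by gripping at two yaws, which also calibrates the wrist camera.

Emit:
{"method": "jog_arm", "body": {
  "increments": [
    {"dx": -0.01,"dy": 0.02,"dz": 0,"ax": 0,"ay": 0,"az": 0,"gripper": 0.2},
    {"dx": -0.01,"dy": 0.02,"dz": 0,"ax": 0,"ay": 0,"az": 0,"gripper": -1},
    {"dx": -0.01,"dy": 0.02,"dz": 0,"ax": 0,"ay": 0,"az": 0,"gripper": -1},
    {"dx": -0.01,"dy": 0.02,"dz": 0,"ax": 0,"ay": 0,"az": 0,"gripper": -1},
    {"dx": -0.01,"dy": 0.02,"dz": 0,"ax": 0,"ay": 0,"az": 0,"gripper": -1}
  ],
  "force": 20
}}

```text
time: 3.7
eef_pos: [0.4472, 0.2195, 0.0292]
tcp_rot: [0.707, 0.707, 0.001, 0.0]
contact_force: [-1.8, 1.2, 4.8]
opening: 0.452
finger_force: 20.5
```

Emit:
{"method": "jog_arm", "body": {
  "increments": [
    {"dx": 0,"dy": 0,"dz": 0,"ax": 0,"ay": 0,"az": 0,"gripper": 0.2},
    {"dx": 0,"dy": 0,"dz": 0,"ax": 0,"ay": 0,"az": 0,"gripper": 0.2},
    {"dx": 0,"dy": 0,"dz": 0,"ax": 0,"ay": 0,"az": -0.5,"gripper": 0.2},
    {"dx": 0,"dy": 0,"dz": 0,"ax": 0,"ay": 0,"az": -0.5,"gripper": 0.2},
    {"dx": 0,"dy": 0,"dz": 0,"ax": 0,"ay": 0,"az": -0.5,"gripper": 0.2},
    {"dx": 0,"dy": 0,"dz": 0,"ax": 0,"ay": 0,"az": -0.5,"gripper": 0.2},
    {"dx": 0,"dy": 0,"dz": 0,"ax": 0,"ay": 0,"az": -0.5,"gripper": 0.2},
    {"dx": 0,"dy": 0,"dz": 0,"ax": 0,"ay": 0,"az": -0.5,"gripper": 0.2}
  ]
}}

```text
time: 4.5
eef_pos: [0.4461, 0.2189, 0.0278]
tcp_rot: [0.924, 0.381, -0.001, -0.0]
contact_force: [0.1, 0.4, 0.1]
opening: 0.6
finger_force: 0.0
```

Emit:
{"method": "jog_arm", "body": {
  "increments": [
    {"dx": 0,"dy": 0,"dz": 0,"ax": 0,"ay": 0,"az": -0.5,"gripper": 0.2},
    {"dx": 0,"dy": 0,"dz": 0,"ax": 0,"ay": 0,"az": -0.5,"gripper": 0.2},
    {"dx": 0,"dy": 0,"dz": 0,"ax": 0,"ay": 0,"az": -0.5,"gripper": 0.2},
    {"dx": 0,"dy": 0,"dz": 0,"ax": 0,"ay": 0,"az": -0.5,"gripper": 0.2},
    {"dx": 0,"dy": 0,"dz": 0,"ax": 0,"ay": 0,"az": -0.5,"gripper": 0.2},
    {"dx": 0,"dy": 0,"dz": 0,"ax": 0,"ay": 0,"az": -0.5,"gripper": 0.2},
    {"dx": 0,"dy": 0,"dz": 0,"ax": 0,"ay": 0,"az": -0.5,"gripper": -1},
    {"dx": 0,"dy": 0,"dz": 0,"ax": 0,"ay": 0,"az": -0.5,"gripper": -1},
    {"dx": 0,"dy": 0,"dz": 0,"ax": 0,"ay": 0,"az": -0.5,"gripper": -1},
    {"dx": 0,"dy": 0,"dz": 0,"ax": 0,"ay": 0,"az": -0.5,"gripper": -1}
  ]
}}

```text
time: 5.5
eef_pos: [0.4464, 0.2191, 0.0281]
tcp_rot: [1.0, 0.001, -0.0, 0.0]
contact_force: [-0.2, 0.5, -1.0]
opening: 0.45
finger_force: 20.2
```

Emit:
{"method": "jog_arm", "body": {
  "increments": [
    {"dx": 0,"dy": 0,"dz": 0,"ax": 0,"ay": 0,"az": 0,"gripper": 0.2},
    {"dx": 0,"dy": 0,"dz": 0,"ax": 0,"ay": 0,"az": 0,"gripper": 0.2},
    {"dx": 0,"dy": 0,"dz": 0.4,"ax": 0,"ay": 0,"az": 0,"gripper": 0.2},
    {"dx": 0,"dy": 0,"dz": 0.8,"ax": 0,"ay": 0,"az": 0.2,"gripper": 0.2},
    {"dx": 0,"dy": 0,"dz": 1,"ax": 0,"ay": 0,"az": 0.5,"gripper": 0.2},
    {"dx": 0,"dy": 0,"dz": 1,"ax": 0,"ay": 0,"az": 0.5,"gripper": 0.2},
    {"dx": 0,"dy": 0,"dz": 1,"ax": 0,"ay": 0,"az": 0.5,"gripper": 0.2},
    {"dx": 0,"dy": 0,"dz": 1,"ax": 0,"ay": 0,"az": 0.5,"gripper": 0.2}
  ]
}}

```text
time: 6.3
eef_pos: [0.4467, 0.2192, 0.1488]
tcp_rot: [0.929, 0.37, 0.0, 0.0]
contact_force: [0.1, -0.5, 0.6]
opening: 0.599
finger_force: 0.0
```

Emit:
{"method": "jog_arm", "body": {
  "increments": [
    {"dx": 0,"dy": 0,"dz": 0.2,"ax": 0,"ay": 0,"az": 0.5,"gripper": 0.2},
    {"dx": 0,"dy": 0,"dz": 0.2,"ax": 0,"ay": 0,"az": 0.5,"gripper": 0.2},
    {"dx": 0,"dy": 0,"dz": 0.2,"ax": 0,"ay": 0,"az": 0.5,"gripper": 0.2},
    {"dx": 0,"dy": 0,"dz": 0.2,"ax": 0,"ay": 0,"az": 0.5,"gripper": 0.2},
    {"dx": 0,"dy": 0,"dz": 0.2,"ax": 0,"ay": 0,"az": 0.5,"gripper": 0.2},
    {"dx": 0,"dy": 0,"dz": 0.2,"ax": 0,"ay": 0,"az": 0.5,"gripper": 0.2},
    {"dx": 0,"dy": 0,"dz": 0.2,"ax": 0,"ay": 0,"az": 0.5,"gripper": 0.2},
    {"dx": 0,"dy": 0,"dz": 0.2,"ax": 0,"ay": 0,"az": 0.5,"gripper": 0.2}
  ]
}}

```text
time: 7.1
eef_pos: [0.4465, 0.2191, 0.1723]
tcp_rot: [0.72, 0.694, 0.0, 0.0]
contact_force: [0.1, -0.1, -0.7]
opening: 0.601
finger_force: 0.0
```

```bash
python3 - <<'E'
from h import *
s=get_state();c=imaging.read_camera("wrist");np.savez("w4.npz",**c,pos=s["eef_pos"],rot=s["tcp_rot"])
W,mc=blackpart(c,s,.446,.2175,.014)
print(s["eef_pos"],s["tcp_rot"],mc,W.max(0),W.min(0))
m=W[:,1]<mc[1]; print(fitc(W[m]))
for f in("w2",):
    d=dict(np.load(f+".npz"));t=dict(eef_pos=d["pos"],tcp_rot=d["rot"]);W,mc=blackpart(d,t,.446,.2175,.014);print(mc,fitc(W[W[:,1]<mc[1]]))
E
```

```text
[0.44654025 0.21914708 0.17233007] [7.19527996e-01 6.94463436e-01 7.60769993e-06 3.62175190e-06] (0.4468750059604645, 0.22062499821186066, 0.020794956013560295) [0.466   0.24125] [0.428   0.20025]
(array([0.44705329, 0.21901785]), np.float64(0.018890274726962752), 221)
(0.44537508487701416, 0.22026650607585907, 0.020488152280449867) (array([0.4455015 , 0.21908222]), np.float64(0.01897562073552676), 208)
```

```bash
python3 - <<'E'
from h import *
d=dict(np.load("w1.npz"));s=dict(eef_pos=d["pos"],tcp_rot=d["rot"])
res=.0002;half=.04;c0=np.array([.5125,-.032])
def radial(z,r0,r1,sign,cx,angs):
    g=cv2.GaussianBlur(cv2.cvtColor(rect(d,s,*c0,z,half,res),6),(0,0),1.5).astype(np.float32)
    out=[]
    for a in angs:
        rr=np.arange(r0,r1,res/2);X=cx[0]+rr*np.cos(a);Y=cx[1]+rr*np.sin(a)
        v=cv2.remap(g,((c0[1]+half-Y)/res).astype(np.float32)[None],((c0[0]+half-X)/res).astype(np.float32)[None],1)[0]
        dv=np.gradient(v)*sign;k=dv.argmax()
        if dv[k]>1: out.append((X[k],Y[k]))
    return np.array(out)
A=np.radians(np.arange(-180,180,2))
for name,z,r0,r1,sg,sel in (("ledge",.064,.026,.032,-1,np.sin(A)<.3),("bore",.068,.020,.0255,1,np.ones_like(A,bool)),("bore right",.068,.020,.0255,1,np.sin(A)<0),("neck",.068,.0235,.027,-1,np.ones_like(A,bool))):
    c=c0.copy()
    for _ in range(3):
        P=radial(z,r0,r1,sg,c,A[sel]);q,r,n=fitc(P);c=q
    print(name,q.round(4),round(r,4),n,len(P))
E
```

```text
ledge [ 0.5122 -0.0298] 0.0302 99 107
bore [ 0.5122 -0.0307] 0.0217 155 180
bore right [ 0.5124 -0.0312] 0.0214 70 90
neck [ 0.5131 -0.0334] 0.0265 101 119
```

```bash
python3 - <<'E'
from h import *
d=dict(np.load("w4.npz"));s=dict(eef_pos=[.44797,.21653,.02843],tcp_rot=[.7071,.7071,0,0])
for z in (0,.004,.008,.012,.016):
  print(z,[tuple(np.round(wpix(d,s,np.array([.44797+sx*.0257,.21653+sy*.011,z])),0)) for sx in(-1,1) for sy in(1,-1)])
g=cv2.imread("pics/w3.png")[235:345,175:385];cv2.imwrite("pics/w3c.png",cv2.resize(g,None,fx=3.6,fy=3.6,interpolation=2))
E
```

```text
0 [(np.float32(228.0), np.float32(248.0)), (np.float32(230.0), np.float32(285.0)), (np.float32(330.0), np.float32(248.0)), (np.float32(327.0), np.float32(285.0))]
0.004 [(np.float32(226.0), np.float32(252.0)), (np.float32(229.0), np.float32(289.0)), (np.float32(331.0), np.float32(252.0)), (np.float32(328.0), np.float32(289.0))]
0.008 [(np.float32(225.0), np.float32(255.0)), (np.float32(228.0), np.float32(294.0)), (np.float32(332.0), np.float32(255.0)), (np.float32(329.0), np.float32(294.0))]
0.012 [(np.float32(224.0), np.float32(259.0)), (np.float32(227.0), np.float32(298.0)), (np.float32(334.0), np.float32(259.0)), (np.float32(330.0), np.float32(298.0))]
0.016 [(np.float32(223.0), np.float32(263.0)), (np.float32(226.0), np.float32(302.0)), (np.float32(335.0), np.float32(263.0)), (np.float32(331.0), np.float32(302.0))]
```

View pics/w3c.png

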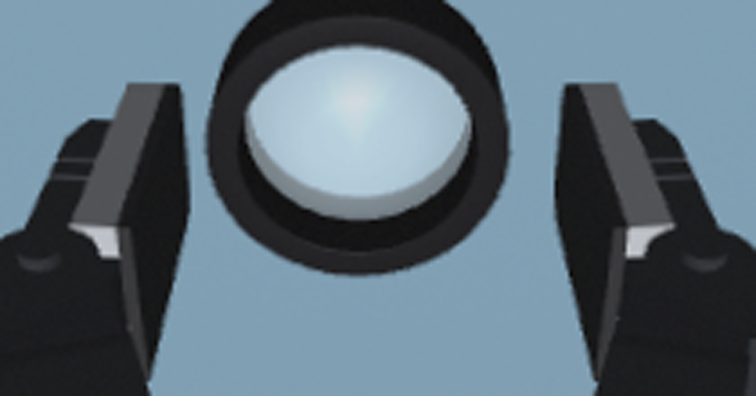

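Emit:
{"method": "jog_arm", "body": {
  "increments": [
    {"dx": 0,"dy": 0,"dz": -0.4,"ax": 0,"ay": 0,"az": 0,"gripper": 0.2},
    {"dx": 0,"dy": 0,"dz": -0.8,"ax": 0,"ay": 0,"az": 0,"gripper": 0.2},
    {"dx": 0,"dy": 0,"dz": -1,"ax": 0,"ay": 0,"az": 0,"gripper": 0.2},
    {"dx": 0,"dy": 0,"dz": -1,"ax": 0,"ay": 0,"az": 0,"gripper": 0.2}
  ]
}}

```text
time: 7.55
eef_pos: [0.4432, 0.2182, 0.0483]
tcp_rot: [0.719, 0.695, -0.004, -0.002]
contact_force: [0.4, -1.2, -0.1]
opening: 0.599
finger_force: 0.0
```

Emit:
{"method": "jog_arm", "body": {
  "increments": [
    {"dx": 0,"dy": 0,"dz": -0.1,"ax": 0,"ay": 0,"az": 0,"gripper": 0.2},
    {"dx": 0,"dy": 0,"dz": -0.2,"ax": 0,"ay": 0,"az": 0,"gripper": 0.2},
    {"dx": 0,"dy": 0,"dz": -0.2,"ax": 0,"ay": 0,"az": 0,"gripper": 0.2},
    {"dx": 0,"dy": 0,"dz": -0.2,"ax": 0,"ay": 0,"az": 0,"gripper": -1},
    {"dx": 0,"dy": 0,"dz": -0.2,"ax": 0,"ay": 0,"az": 0,"gripper": -1},
    {"dx": 0,"dy": 0,"dz": -0.2,"ax": 0,"ay": 0,"az": 0,"gripper": -1},
    {"dx": 0,"dy": 0,"dz": -0.2,"ax": 0,"ay": 0,"az": 0,"gripper": -1}
  ],
  "force": 25
}}

```text
time: 8.25
eef_pos: [0.4471, 0.2193, 0.029]
tcp_rot: [0.719, 0.695, 0.001, 0.0]
contact_force: [-1.0, -0.4, 2.7]
opening: 0.451
finger_force: 25.3
```

Emit:
{"method": "jog_arm", "body": {
  "increments": [
    {"dx": 0,"dy": 0,"dz": 0.2,"ax": 0,"ay": 0,"az": 0,"gripper": -1},
    {"dx": 0,"dy": 0,"dz": 0.5,"ax": 0,"ay": 0,"az": 0,"gripper": -1},
    {"dx": 0,"dy": 0,"dz": 0.85,"ax": 0,"ay": 0,"az": 0,"gripper": -1},
    {"dx": 0,"dy": 0,"dz": 0.85,"ax": 0,"ay": 0,"az": 0,"gripper": -1}
  ]
}}

```text
time: 8.65
eef_pos: [0.4507, 0.2203, 0.1369]
tcp_rot: [0.719, 0.695, 0.006, 0.003]
contact_force: [1.1, -0.2, 0.6]
opening: 0.454
finger_force: 25.4
```

Emit:
{"method": "jog_arm", "body": {
  "increments": [
    {"dx": 0.06,"dy": -0.25,"dz": 0,"ax": 0,"ay": 0,"az": 0,"gripper": -1},
    {"dx": 0.12,"dy": -0.5,"dz": 0,"ax": 0,"ay": 0,"az": 0,"gripper": -1},
    {"dx": 0.18,"dy": -0.8,"dz": 0,"ax": 0,"ay": 0,"az": 0,"gripper": -1}
  ]
}}

```text
time: 8.95
eef_pos: [0.4678, 0.1226, 0.1298]
tcp_rot: [0.719, 0.695, -0.0, -0.0]
contact_force: [-0.0, 0.5, -0.6]
opening: 0.448
finger_force: 25.4
```

Emit:
{"method": "jog_arm", "body": {
  "increments": [
    {"dx": 0.06,"dy": -0.3,"dz": 0,"ax": 0,"ay": 0,"az": 0,"gripper": -1},
    {"dx": 0.12,"dy": -0.6,"dz": 0,"ax": 0,"ay": 0,"az": 0,"gripper": -1},
    {"dx": 0.18,"dy": -0.8,"dz": 0,"ax": 0,"ay": 0,"az": 0,"gripper": -1}
  ]
}}

```text
time: 9.25
eef_pos: [0.4895, 0.0252, 0.1296]
tcp_rot: [0.72, 0.694, -0.0, -0.0]
contact_force: [0.1, 0.7, -0.2]
opening: 0.452
finger_force: 25.4
```

Emit:
{"method": "jog_arm", "body": {
  "increments": [
    {"dx": 0.09,"dy": -0.24,"dz": 0,"ax": 0,"ay": 0,"az": 0,"gripper": -1},
    {"dx": 0.186,"dy": -0.489,"dz": 0,"ax": 0,"ay": 0,"az": 0,"gripper": -1},
    {"dx": 0.186,"dy": -0.489,"dz": 0,"ax": 0,"ay": 0,"az": 0,"gripper": -1},
    {"dx": 0.186,"dy": -0.489,"dz": 0,"ax": 0,"ay": 0,"az": 0,"gripper": -1},
    {"dx": 0.186,"dy": -0.489,"dz": 0,"ax": 0,"ay": 0,"az": 0,"gripper": -1}
  ]
}}

```text
time: 9.75
eef_pos: [0.5113, -0.0307, 0.1296]
tcp_rot: [0.719, 0.695, -0.0, -0.001]
contact_force: [0.0, -0.0, -1.1]
opening: 0.454
finger_force: 25.4
```

```bash
python3 - <<'E'
from h import *
s=get_state();c=imaging.read_camera("wrist");print(s["eef_pos"],s["tcp_rot"],s["opening"])
np.savez("w5.npz",**c,pos=s["eef_pos"],rot=s["tcp_rot"])
cv2.imwrite("pics/w5.png",c["frame"])
E
```

```text
[ 0.51130251 -0.03074696  0.12958748] [ 7.19077997e-01  6.94928836e-01 -3.31576733e-04 -7.97940693e-04] 0.45388040883771863
```

View pics/w5.png

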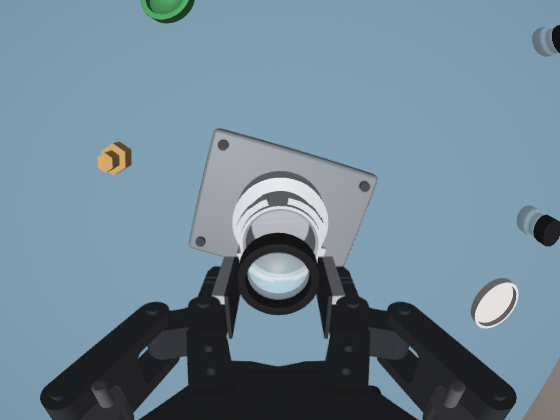

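The lens cell is held level at (278,273), over the barrel at (280,215). Lowering it into the mouth now.

Emit:
{"method": "jog_arm", "body": {
  "increments": [
    {"dx": 0.006,"dy": -0.006,"dz": -0.1,"ax": 0,"ay": 0,"az": 0,"gripper": -1},
    {"dx": 0.006,"dy": -0.006,"dz": -0.2,"ax": 0,"ay": 0,"az": 0,"gripper": -1},
    {"dx": 0.006,"dy": -0.006,"dz": -0.27,"ax": 0,"ay": 0,"az": 0,"gripper": -1},
    {"dx": 0.006,"dy": -0.006,"dz": -0.3,"ax": 0,"ay": 0,"az": 0,"gripper": -1},
    {"dx": 0.006,"dy": -0.006,"dz": -0.33,"ax": 0,"ay": 0,"az": 0,"gripper": -1},
    {"dx": 0.006,"dy": -0.006,"dz": -0.33,"ax": 0,"ay": 0,"az": 0,"gripper": -1}
  ]
}}

```text
time: 10.4
eef_pos: [0.5134, -0.0322, 0.0917]
tcp_rot: [0.719, 0.695, 0.0, 0.0]
contact_force: [-2.1, 0.7, 5.0]
opening: 0.454
finger_force: 28.6
```

Emit:
{"method": "jog_arm", "body": {
  "increments": [
    {"dx": 0,"dy": 0,"dz": 0,"ax": 0,"ay": 0,"az": 0,"gripper": -1},
    {"dx": 0,"dy": 0,"dz": 0,"ax": 0,"ay": 0,"az": 0,"gripper": -1}
  ]
}}

```text
time: 10.6
eef_pos: [0.5133, -0.0323, 0.0917]
tcp_rot: [0.719, 0.695, 0.0, 0.0]
contact_force: [-2.0, 0.1, 5.3]
opening: 0.451
finger_force: 28.6
```

```bash
python3 - <<'E'
from h import *
s=get_state();print(s)
E
```

```text
{'time': 10.6, 'qpos': array([-2.60279111e-01,  1.38298109e-01,  2.08288117e+00,  2.17818629e-04,
        9.19836845e-01, -2.25857394e-01]), 'dq': array([-0.00048728, -0.00031541, -0.00168132, -0.0016099 , -0.0042173 ,
        0.00011129]), 'joint_efforts': array([-3.65548739e-01, -2.70706844e+01, -2.28205347e+01, -5.37025253e-02,
       -5.38272522e-01,  4.28417887e-03]), 'eef_pos': array([ 0.51334155, -0.03225617,  0.09173202]), 'tcp_rot': array([7.19217173e-01, 6.94785267e-01, 2.23004739e-04, 2.02174188e-04]), 'contact_force': array([-2.01850647,  0.11902366,  5.25456613]), 'wrist_torque': array([0.16915736, 0.336965  , 0.06208723]), 'finger_force': 28.565087427660103, 'opening': 0.45076750830393175}
```

Emit:
{"method": "jog_arm", "body": {
  "increments": [
    {"dx": -0.006,"dy": 0,"dz": 0,"ax": 0,"ay": 0,"az": 0,"gripper": -1},
    {"dx": -0.012,"dy": 0,"dz": 0,"ax": 0,"ay": 0,"az": 0,"gripper": -1},
    {"dx": -0.012,"dy": 0,"dz": 0,"ax": 0,"ay": 0,"az": 0,"gripper": -1}
  ]
}}

```text
time: 10.9
eef_pos: [0.5127, -0.0325, 0.0917]
tcp_rot: [0.719, 0.695, 0.001, 0.001]
contact_force: [2.1, -0.4, 4.7]
opening: 0.45
finger_force: 28.9
```

```bash
python3 - <<'E'
from h import *
s=get_state();print(s["eef_pos"],s["contact_force"],s["wrist_torque"])
c=imaging.read_camera("wrist");np.savez("w6.npz",**c,pos=s["eef_pos"],rot=s["tcp_rot"])
P=wcloud(c,s).reshape(-1,3);m=np.hypot(P[:,0]-.512,P[:,1]+.032)<.022
print(np.histogram(P[m][:,2],np.arange(.03,.11,.005)))
E
```

```text
[ 0.51266227 -0.03247877  0.0917169 ] [ 2.10933851 -0.35009373  4.69558233] [ 0.13110071 -0.26562899 -0.04616897]
(array([   6,   50,   11,   16,   10,    0,   68,  625, 2362, 2630,  121,
        138,  153,  155,  193]), array([0.03 , 0.035, 0.04 , 0.045, 0.05 , 0.055, 0.06 , 0.065, 0.07 ,
       0.075, 0.08 , 0.085, 0.09 , 0.095, 0.1  , 0.105]))
```

```bash
python3 - <<'E'
from h import *
d=dict(np.load("w6.npz"));s=dict(eef_pos=d["pos"],tcp_rot=d["rot"])
P=wcloud(d,s);r=np.hypot(P[...,0]-.5127,P[...,1]+.0325);a=np.degrees(np.arctan2(P[...,1]+.0325,P[...,0]-.5127))
dark=d["frame"].max(2)<60
for lo in range(-180,180,45):
    m=dark&(r>.0165)&(r<.0195)&(a>=lo)&(a<lo+45);print(lo,m.sum(),np.percentile(P[m][:,2],[10,50,90]).round(4) if m.sum() else 0)
m=(r<.012);print("glass",np.percentile(P[m][:,2],[10,50,90]))
d=dict(np.load("w4.npz"));t=dict(eef_pos=d["pos"],tcp_rot=d["rot"]);P=wcloud(d,t);r=np.hypot(P[...,0]-.4465,P[...,1]-.2192)
m=(d["frame"].max(2)<60)&(r<.0195)&(r>.0165);print("ref lens rim z (.014)",np.percentile(P[m][:,2],[10,50,90]))
E
```

```text
-180 142 [0.0765 0.0771 0.0778]
-135 127 [0.0764 0.0771 0.0777]
-90 115 [0.0763 0.0771 0.0776]
-45 235 [0.0766 0.0779 0.1019]
0 279 [0.0763 0.0775 0.1032]
45 257 [0.0694 0.0768 0.0777]
90 210 [0.0763 0.0771 0.0783]
135 224 [0.0764 0.0773 0.1438]
glass [0.07320137 0.14147363 0.15824503]
ref lens rim z (.014) [0.01379831 0.01576067 0.2289216 ]
```

The lens cell is level with its bottom 5 mm inside the bore and the fingertips on the rim. Lift 1.5 mm, release, and go up to look.

Emit:
{"method": "jog_arm", "body": {
  "increments": [
    {"dx": 0.003,"dy": 0.004,"dz": 0.012,"ax": 0,"ay": 0,"az": 0,"gripper": -1},
    {"dx": 0.003,"dy": 0.004,"dz": 0.012,"ax": 0,"ay": 0,"az": 0,"gripper": -1},
    {"dx": 0.003,"dy": 0.004,"dz": 0.012,"ax": 0,"ay": 0,"az": 0,"gripper": 0.2},
    {"dx": 0.003,"dy": 0.004,"dz": 0.012,"ax": 0,"ay": 0,"az": 0,"gripper": 0.2},
    {"dx": 0.003,"dy": 0.004,"dz": 0.3,"ax": 0,"ay": 0,"az": 0,"gripper": 0.2},
    {"dx": 0.003,"dy": 0.004,"dz": 0.7,"ax": 0,"ay": 0,"az": 0,"gripper": 0.2},
    {"dx": 0.003,"dy": 0.004,"dz": 1.0,"ax": 0,"ay": 0,"az": 0,"gripper": 0.2},
    {"dx": 0.003,"dy": 0.004,"dz": 1.0,"ax": 0,"ay": 0,"az": 0,"gripper": 0.2}
  ]
}}

```text
time: 11.75
eef_pos: [0.5147, -0.0325, 0.2169]
tcp_rot: [0.719, 0.695, 0.003, 0.005]
contact_force: [0.5, -1.2, 0.8]
opening: 0.599
finger_force: 0.0
```

```bash
cat >> h.py <<'E'
def tubecheck(c,s,x,y,r0=.0165,r1=.0195):
    P=wcloud(c,s);r=np.hypot(P[...,0]-x,P[...,1]-y);a=np.degrees(np.arctan2(P[...,1]-y,P[...,0]-x))
    dark=c["frame"].max(2)<60
    for lo in range(-180,180,45):
        m=dark&(r>r0)&(r<r1)&(a>=lo)&(a<lo+45)&(P[...,2]<.09);print(lo,m.sum(),np.percentile(P[m][:,2],[10,50,90]).round(4) if m.sum() else 0)
    m=dark&(r<.024)&(P[...,2]<.075)&(P[...,2]>.03);Q=P[m][:,:2].astype(np.float32)
    if len(Q): print("dark circle",cv2.minEnclosingCircle(Q),len(Q))
E
python3 - <<'E'
from h import *
s=get_state();c=imaging.read_camera("wrist");np.savez("w7.npz",**c,pos=s["eef_pos"],rot=s["tcp_rot"]);print(s["eef_pos"])
tubecheck(c,s,.5123,-.0318)
E
```

```text
[ 0.51469806 -0.03251587  0.21687548]
-180 57 [0.0453 0.0511 0.0523]
-135 76 [0.0451 0.0508 0.0519]
-90 46 [0.0505 0.0516 0.0525]
-45 41 [0.0503 0.0516 0.0522]
0 27 [0.0506 0.0514 0.052 ]
45 6 [0.0507 0.0516 0.052 ]
90 9 [0.051  0.0522 0.0526]
135 41 [0.0509 0.0515 0.0522]
dark circle ((0.5113939046859741, -0.03259211406111717), 0.020119717344641685) 517
```

Lens rim lies flat at z = 0.051, as required. Now the spacer.

Emit:
{"method": "jog_arm", "body": {
  "increments": [
    {"dx": 0.13,"dy": -0.33,"dz": -0.1,"ax": 0,"ay": 0,"az": 0,"gripper": 0.2},
    {"dx": 0.26,"dy": -0.67,"dz": -0.15,"ax": 0,"ay": 0,"az": 0,"gripper": 0.2},
    {"dx": 0.39,"dy": -1.0,"dz": -0.18,"ax": 0,"ay": 0,"az": 0,"gripper": 0.2}
  ]
}}

```text
time: 12.1
eef_pos: [0.5573, -0.1522, 0.1858]
tcp_rot: [0.719, 0.695, -0.001, -0.003]
contact_force: [0.8, 0.2, 0.7]
opening: 0.601
finger_force: 0.0
```

Emit:
{"method": "jog_arm", "body": {
  "increments": [
    {"dx": 0.13,"dy": -0.33,"dz": -0.1,"ax": 0,"ay": 0,"az": 0,"gripper": 0.2},
    {"dx": 0.26,"dy": -0.67,"dz": -0.15,"ax": 0,"ay": 0,"az": 0,"gripper": 0.2},
    {"dx": 0.39,"dy": -1.0,"dz": -0.18,"ax": 0,"ay": 0,"az": 0,"gripper": 0.2},
    {"dx": 0.39,"dy": -1.0,"dz": -0.18,"ax": 0,"ay": 0,"az": 0,"gripper": 0.2},
    {"dx": 0.39,"dy": -1.0,"dz": -0.18,"ax": 0,"ay": 0,"az": 0,"gripper": 0.2}
  ]
}}

```text
time: 12.6
eef_pos: [0.604, -0.2718, 0.1643]
tcp_rot: [0.72, 0.694, -0.001, -0.003]
contact_force: [-0.6, 0.7, 0.4]
opening: 0.596
finger_force: 0.0
```

```bash
python3 - <<'E'
from h import *
s=get_state();c=imaging.read_camera("wrist");np.savez("w8.npz",**c,pos=s["eef_pos"],rot=s["tcp_rot"])
W,mc=blackpart(c,s,.606,-.2713,.010);print(s["eef_pos"],mc,fitc(W[W[:,1]<mc[1]]),W.max(0),W.min(0))
E
```

```text
[ 0.6039944  -0.27184211  0.16432389] (0.6053029894828796, -0.2701735198497772, 0.020485425367951393) (array([ 0.60524962, -0.27145185]), np.float64(0.018950500225412375), 189) [ 0.6245 -0.2498] [ 0.58625 -0.29055]
```

Emit:
{"method": "jog_arm", "body": {
  "increments": [
    {"dx": 0.007,"dy": 0.002,"dz": -0.4,"ax": 0,"ay": 0,"az": 0,"gripper": 0.2},
    {"dx": 0.007,"dy": 0.002,"dz": -0.8,"ax": 0,"ay": 0,"az": 0,"gripper": 0.2},
    {"dx": 0.007,"dy": 0.002,"dz": -1,"ax": 0,"ay": 0,"az": 0,"gripper": 0.2},
    {"dx": 0.007,"dy": 0.002,"dz": -1,"ax": 0,"ay": 0,"az": 0,"gripper": 0.2},
    {"dx": 0.007,"dy": 0.002,"dz": -1,"ax": 0,"ay": 0,"az": 0,"gripper": 0.2},
    {"dx": 0.007,"dy": 0.002,"dz": -1,"ax": 0,"ay": 0,"az": 0,"gripper": 0.2}
  ]
}}

```text
time: 13.25
eef_pos: [0.6077, -0.2718, 0.0504]
tcp_rot: [0.719, 0.695, 0.001, 0.002]
contact_force: [0.1, -0.8, -0.1]
opening: 0.595
finger_force: 0.0
```

Emit:
{"method": "jog_arm", "body": {
  "increments": [
    {"dx": -0.023,"dy": 0.002,"dz": -0.1,"ax": 0,"ay": 0,"az": 0,"gripper": 0.2},
    {"dx": -0.023,"dy": 0.002,"dz": -0.19,"ax": 0,"ay": 0,"az": 0,"gripper": 0.2},
    {"dx": -0.023,"dy": 0.002,"dz": -0.19,"ax": 0,"ay": 0,"az": 0,"gripper": 0.2},
    {"dx": -0.023,"dy": 0.002,"dz": -0.19,"ax": 0,"ay": 0,"az": 0,"gripper": 0.2}
  ]
}}

```text
time: 13.65
eef_pos: [0.6029, -0.2711, 0.024]
tcp_rot: [0.719, 0.695, -0.0, -0.001]
contact_force: [0.4, 0.0, -0.6]
opening: 0.601
finger_force: 0.0
```

Emit:
{"method": "jog_arm", "body": {
  "increments": [
    {"dx": 0,"dy": 0,"dz": 0,"ax": 0,"ay": 0,"az": 0,"gripper": -1},
    {"dx": 0,"dy": 0,"dz": 0,"ax": 0,"ay": 0,"az": 0,"gripper": -1},
    {"dx": 0,"dy": 0,"dz": 0,"ax": 0,"ay": 0,"az": 0,"gripper": -1},
    {"dx": 0,"dy": 0,"dz": 0,"ax": 0,"ay": 0,"az": 0,"gripper": -1}
  ]
}}

```text
time: 14.05
eef_pos: [0.6037, -0.2715, 0.0251]
tcp_rot: [0.719, 0.695, 0.0, 0.0]
contact_force: [0.3, 0.6, -0.4]
opening: 0.439
finger_force: 25.2
```

Emit:
{"method": "jog_arm", "body": {
  "increments": [
    {"dx": 0,"dy": 0,"dz": 0,"ax": 0,"ay": 0,"az": 0,"gripper": 0.1},
    {"dx": 0,"dy": 0,"dz": 0.022,"ax": 0,"ay": 0,"az": 0,"gripper": 0.1},
    {"dx": 0,"dy": 0,"dz": 0.022,"ax": 0,"ay": 0,"az": 0,"gripper": 0.1},
    {"dx": 0,"dy": 0,"dz": 0.022,"ax": 0,"ay": 0,"az": 0,"gripper": 0.1},
    {"dx": 0,"dy": 0,"dz": 0.022,"ax": 0,"ay": 0,"az": 0,"gripper": -1},
    {"dx": 0,"dy": 0,"dz": 0.022,"ax": 0,"ay": 0,"az": 0,"gripper": -1},
    {"dx": 0,"dy": 0,"dz": 0.022,"ax": 0,"ay": 0,"az": 0,"gripper": -1}
  ],
  "force": 25
}}

```text
time: 14.75
eef_pos: [0.6037, -0.2714, 0.0277]
tcp_rot: [0.719, 0.695, 0.0, 0.0]
contact_force: [-0.3, 0.0, 1.6]
opening: 0.439
finger_force: 25.2
```

Emit:
{"method": "jog_arm", "body": {
  "increments": [
    {"dx": 0,"dy": 0,"dz": 0.2,"ax": 0,"ay": 0,"az": 0,"gripper": -1},
    {"dx": 0,"dy": 0,"dz": 0.5,"ax": 0,"ay": 0,"az": 0,"gripper": -1},
    {"dx": 0,"dy": 0,"dz": 0.85,"ax": 0,"ay": 0,"az": 0,"gripper": -1},
    {"dx": 0,"dy": 0.1,"dz": 0.85,"ax": 0,"ay": 0,"az": 0,"gripper": -1}
  ]
}}

```text
time: 15.15
eef_pos: [0.6071, -0.2624, 0.1372]
tcp_rot: [0.72, 0.694, 0.002, 0.007]
contact_force: [0.9, -0.5, 0.8]
opening: 0.442
finger_force: 25.2
```

Emit:
{"method": "jog_arm", "body": {
  "increments": [
    {"dx": -0.12,"dy": 0.3,"dz": 0,"ax": 0,"ay": 0,"az": 0,"gripper": -1},
    {"dx": -0.24,"dy": 0.6,"dz": 0,"ax": 0,"ay": 0,"az": 0,"gripper": -1},
    {"dx": -0.38,"dy": 0.95,"dz": 0,"ax": 0,"ay": 0,"az": 0,"gripper": -1}
  ]
}}

```text
time: 15.45
eef_pos: [0.5569, -0.1443, 0.1286]
tcp_rot: [0.72, 0.694, -0.0, -0.0]
contact_force: [0.1, 0.1, 0.3]
opening: 0.438
finger_force: 25.3
```

Emit:
{"method": "jog_arm", "body": {
  "increments": [
    {"dx": -0.12,"dy": 0.3,"dz": 0,"ax": 0,"ay": 0,"az": 0,"gripper": -1},
    {"dx": -0.24,"dy": 0.6,"dz": 0,"ax": 0,"ay": 0,"az": 0,"gripper": -1},
    {"dx": -0.38,"dy": 0.95,"dz": 0,"ax": 0,"ay": 0,"az": 0,"gripper": -1},
    {"dx": -0.38,"dy": 0.95,"dz": 0,"ax": 0,"ay": 0,"az": 0,"gripper": -1},
    {"dx": -0.38,"dy": 0.95,"dz": 0,"ax": 0,"ay": 0,"az": 0,"gripper": -1},
    {"dx": -0.38,"dy": 0.95,"dz": 0,"ax": 0,"ay": 0,"az": 0,"gripper": -1}
  ]
}}

```text
time: 16.05
eef_pos: [0.5126, -0.0318, 0.1294]
tcp_rot: [0.719, 0.695, 0.0, 0.0]
contact_force: [0.2, 0.4, -0.2]
opening: 0.44
finger_force: 25.3
```

Emit:
{"method": "jog_arm", "body": {
  "increments": [
    {"dx": -0.004,"dy": 0,"dz": -0.15,"ax": 0,"ay": 0,"az": 0,"gripper": -1},
    {"dx": -0.004,"dy": 0,"dz": -0.25,"ax": 0,"ay": 0,"az": 0,"gripper": -1},
    {"dx": -0.004,"dy": 0,"dz": -0.28,"ax": 0,"ay": 0,"az": 0,"gripper": -1},
    {"dx": -0.004,"dy": 0,"dz": -0.305,"ax": 0,"ay": 0,"az": 0,"gripper": -1},
    {"dx": -0.004,"dy": 0,"dz": -0.305,"ax": 0,"ay": 0,"az": 0,"gripper": -1},
    {"dx": -0.004,"dy": 0,"dz": -0.305,"ax": 0,"ay": 0,"az": 0,"gripper": -1}
  ]
}}

```text
time: 16.65
eef_pos: [0.5122, -0.0315, 0.0932]
tcp_rot: [0.719, 0.695, 0.0, 0.0]
contact_force: [0.5, 0.4, -0.3]
opening: 0.44
finger_force: 25.3
```

```bash
python3 - <<'E'
from h import *
s=get_state();c=imaging.read_camera("wrist");print(s["eef_pos"],s["contact_force"],s["wrist_torque"]);tubecheck(c,s,s["eef_pos"][0],s["eef_pos"][1])
E
```

```text
[ 0.51215206 -0.03151542  0.09319506] [ 0.47465422  0.37874226 -0.3271653 ] [ 0.00551421 -0.04900411  0.02671944]
-180 257 [0.0496 0.0756 0.0769]
-135 345 [0.0455 0.0514 0.0762]
-90 266 [0.0484 0.052  0.0764]
-45 215 [0.0515 0.0759 0.0855]
0 233 [0.0681 0.0759 0.0833]
45 256 [0.0692 0.0757 0.0766]
90 193 [0.075  0.0759 0.0767]
135 196 [0.0751 0.0759 0.08  ]
dark circle ((0.5122010707855225, -0.031630247831344604), 0.022824369370937347) 2053
```

Emit:
{"method": "jog_arm", "body": {
  "increments": [
    {"dx": 0,"dy": 0,"dz": 0,"ax": 0,"ay": 0,"az": 0,"gripper": 0.2},
    {"dx": 0,"dy": 0,"dz": 0,"ax": 0,"ay": 0,"az": 0,"gripper": 0.2},
    {"dx": 0,"dy": 0,"dz": 0,"ax": 0,"ay": 0,"az": 0,"gripper": 0.2},
    {"dx": 0,"dy": 0,"dz": 0.3,"ax": 0,"ay": 0,"az": 0,"gripper": 0.2},
    {"dx": 0,"dy": 0,"dz": 0.7,"ax": 0,"ay": 0,"az": 0,"gripper": 0.2},
    {"dx": 0,"dy": 0,"dz": 1.0,"ax": 0,"ay": 0,"az": 0,"gripper": 0.2},
    {"dx": 0,"dy": 0,"dz": 1.0,"ax": 0,"ay": 0,"az": 0,"gripper": 0.2}
  ]
}}

```text
time: 17.4
eef_pos: [0.5153, -0.0321, 0.2199]
tcp_rot: [0.719, 0.695, 0.003, 0.006]
contact_force: [0.9, -0.0, -0.2]
opening: 0.603
finger_force: 0.0
```

```bash
python3 - <<'E'
from h import *
s=get_state();c=imaging.read_camera("wrist");print(s["eef_pos"]);tubecheck(c,s,.512,-.0316)
E
```

```text
[ 0.51527602 -0.03206868  0.2198863 ]
-180 49 [0.0608 0.0614 0.0624]
-135 59 [0.0446 0.0612 0.0619]
-90 43 [0.0606 0.0613 0.0621]
-45 44 [0.0608 0.0615 0.0623]
0 51 [0.0604 0.0614 0.0622]
45 42 [0.0604 0.0616 0.0622]
90 42 [0.0605 0.0613 0.0622]
135 51 [0.0608 0.0615 0.0623]
dark circle ((0.5125185251235962, -0.03210696205496788), 0.020854327827692032) 695
```

Spacer flat at 0.061. Now the filter cell.

Emit:
{"method": "jog_arm", "body": {
  "increments": [
    {"dx": -0.13,"dy": -0.32,"dz": -0.1,"ax": 0,"ay": 0,"az": 0,"gripper": 0.2},
    {"dx": -0.26,"dy": -0.64,"dz": -0.15,"ax": 0,"ay": 0,"az": 0,"gripper": 0.2},
    {"dx": -0.4,"dy": -0.95,"dz": -0.2,"ax": 0,"ay": 0,"az": 0,"gripper": 0.2}
  ]
}}

```text
time: 17.75
eef_pos: [0.4622, -0.1456, 0.1866]
tcp_rot: [0.719, 0.695, -0.0, -0.001]
contact_force: [0.4, -0.9, 0.5]
opening: 0.597
finger_force: 0.0
```

Emit:
{"method": "jog_arm", "body": {
  "increments": [
    {"dx": -0.13,"dy": -0.32,"dz": -0.1,"ax": 0,"ay": 0,"az": 0,"gripper": 0.2},
    {"dx": -0.26,"dy": -0.64,"dz": -0.15,"ax": 0,"ay": 0,"az": 0,"gripper": 0.2},
    {"dx": -0.4,"dy": -0.955,"dz": -0.2,"ax": 0,"ay": 0,"az": 0,"gripper": 0.2},
    {"dx": -0.4,"dy": -0.955,"dz": -0.2,"ax": 0,"ay": 0,"az": 0,"gripper": 0.2},
    {"dx": -0.4,"dy": -0.955,"dz": -0.2,"ax": 0,"ay": 0,"az": 0,"gripper": 0.2},
    {"dx": -0.4,"dy": -0.955,"dz": -0.2,"ax": 0,"ay": 0,"az": 0,"gripper": 0.2}
  ]
}}

```text
time: 18.35
eef_pos: [0.4156, -0.2588, 0.1639]
tcp_rot: [0.719, 0.695, 0.0, -0.001]
contact_force: [1.3, 0.1, -0.2]
opening: 0.596
finger_force: 0.0
```

```bash
python3 - <<'E'
from h import *
s=get_state();c=imaging.read_camera("wrist");np.savez("w9.npz",**c,pos=s["eef_pos"],rot=s["tcp_rot"])
W,mc=blackpart(c,s,.4166,-.2602,.006);print(s["eef_pos"],mc,fitc(W),W.max(0),W.min(0))
E
```

```text
[ 0.41560598 -0.25877561  0.16386105] (0.41632843017578125, -0.2591545581817627, 0.020082594826817513) (array([ 0.41632105, -0.25912471]), np.float64(0.019445538985807698), 439) [ 0.43535 -0.23945] [ 0.3971  -0.27895]
```

Emit:
{"method": "jog_arm", "body": {
  "increments": [
    {"dx": 0,"dy": -0.009,"dz": -0.4,"ax": 0,"ay": 0,"az": 0,"gripper": 0.2},
    {"dx": 0,"dy": -0.009,"dz": -0.8,"ax": 0,"ay": 0,"az": 0,"gripper": 0.2},
    {"dx": 0,"dy": -0.009,"dz": -1,"ax": 0,"ay": 0,"az": 0,"gripper": 0.2},
    {"dx": 0,"dy": -0.009,"dz": -1,"ax": 0,"ay": 0,"az": 0,"gripper": 0.2},
    {"dx": 0,"dy": -0.009,"dz": -1,"ax": 0,"ay": 0,"az": 0,"gripper": 0.2},
    {"dx": 0,"dy": -0.009,"dz": -1,"ax": 0,"ay": 0,"az": 0,"gripper": 0.2},
    {"dx": 0,"dy": -0.009,"dz": -1,"ax": 0,"ay": 0,"az": 0,"gripper": 0.2}
  ]
}}

```text
time: 19.1
eef_pos: [0.4172, -0.2619, 0.047]
tcp_rot: [0.719, 0.695, 0.0, 0.002]
contact_force: [-0.2, 0.2, -0.9]
opening: 0.598
finger_force: 0.0
```

Emit:
{"method": "jog_arm", "body": {
  "increments": [
    {"dx": -0.008,"dy": 0.012,"dz": -0.1,"ax": 0,"ay": 0,"az": 0,"gripper": 0.2},
    {"dx": -0.008,"dy": 0.012,"dz": -0.15,"ax": 0,"ay": 0,"az": 0,"gripper": 0.2},
    {"dx": -0.008,"dy": 0.012,"dz": -0.15,"ax": 0,"ay": 0,"az": 0,"gripper": 0.2},
    {"dx": -0.008,"dy": 0.012,"dz": -0.15,"ax": 0,"ay": 0,"az": 0,"gripper": 0.2},
    {"dx": -0.008,"dy": 0.012,"dz": -0.15,"ax": 0,"ay": 0,"az": 0,"gripper": 0.2},
    {"dx": -0.008,"dy": 0.012,"dz": -0.15,"ax": 0,"ay": 0,"az": 0,"gripper": 0.2},
    {"dx": -0.008,"dy": 0.012,"dz": -0.15,"ax": 0,"ay": 0,"az": 0,"gripper": 0.2}
  ]
}}

```text
time: 19.8
eef_pos: [0.4149, -0.2597, 0.027]
tcp_rot: [0.719, 0.695, 0.0, 0.0]
contact_force: [-0.3, 0.3, -0.2]
opening: 0.606
finger_force: 0.0
```

Emit:
{"method": "jog_arm", "body": {
  "increments": [
    {"dx": 0.003,"dy": -0.002,"dz": -0.006,"ax": 0,"ay": 0,"az": 0,"gripper": 0.2},
    {"dx": 0.003,"dy": -0.002,"dz": -0.006,"ax": 0,"ay": 0,"az": 0,"gripper": -1},
    {"dx": 0.003,"dy": -0.002,"dz": -0.006,"ax": 0,"ay": 0,"az": 0,"gripper": -1},
    {"dx": 0.003,"dy": -0.002,"dz": -0.006,"ax": 0,"ay": 0,"az": 0,"gripper": -1},
    {"dx": 0.003,"dy": -0.002,"dz": -0.006,"ax": 0,"ay": 0,"az": 0,"gripper": -1},
    {"dx": 0.003,"dy": -0.002,"dz": 0.1,"ax": 0,"ay": 0,"az": 0,"gripper": -1},
    {"dx": 0.003,"dy": -0.002,"dz": 0.5,"ax": 0,"ay": 0,"az": 0,"gripper": -1},
    {"dx": 0.003,"dy": -0.002,"dz": 0.85,"ax": 0,"ay": 0,"az": 0,"gripper": -1},
    {"dx": 0.003,"dy": -0.002,"dz": 0.85,"ax": 0,"ay": 0,"az": 0,"gripper": -1}
  ],
  "force": 30
}}

```text
time: 20.7
eef_pos: [0.4184, -0.2627, 0.1359]
tcp_rot: [0.719, 0.695, 0.0, 0.007]
contact_force: [0.5, -0.7, 0.5]
opening: 0.437
finger_force: 30.3
```

Emit:
{"method": "jog_arm", "body": {
  "increments": [
    {"dx": 0.13,"dy": 0.3,"dz": 0,"ax": 0,"ay": 0,"az": 0,"gripper": -1},
    {"dx": 0.26,"dy": 0.6,"dz": 0,"ax": 0,"ay": 0,"az": 0,"gripper": -1},
    {"dx": 0.4,"dy": 0.95,"dz": 0,"ax": 0,"ay": 0,"az": 0,"gripper": -1}
  ]
}}

```text
time: 21.0
eef_pos: [0.463, -0.1449, 0.1287]
tcp_rot: [0.72, 0.694, -0.0, -0.0]
contact_force: [-0.1, 0.3, 0.1]
opening: 0.442
finger_force: 30.3
```

Emit:
{"method": "jog_arm", "body": {
  "increments": [
    {"dx": 0.13,"dy": 0.3,"dz": 0,"ax": 0,"ay": 0,"az": 0,"gripper": -1},
    {"dx": 0.26,"dy": 0.6,"dz": 0,"ax": 0,"ay": 0,"az": 0,"gripper": -1},
    {"dx": 0.4,"dy": 0.95,"dz": 0,"ax": 0,"ay": 0,"az": 0,"gripper": -1},
    {"dx": 0.4,"dy": 0.95,"dz": 0,"ax": 0,"ay": 0,"az": 0,"gripper": -1},
    {"dx": 0.4,"dy": 0.95,"dz": 0,"ax": 0,"ay": 0,"az": 0,"gripper": -1},
    {"dx": 0.4,"dy": 0.95,"dz": 0,"ax": 0,"ay": 0,"az": 0,"gripper": -1}
  ]
}}

```text
time: 21.6
eef_pos: [0.5105, -0.0323, 0.1283]
tcp_rot: [0.719, 0.695, -0.0, -0.0]
contact_force: [-0.3, 0.5, 0.2]
opening: 0.436
finger_force: 30.3
```

```bash
python3 - <<'E'
from h import *
s=get_state();c=imaging.read_camera("wrist");print(s["eef_pos"],s["opening"]);np.savez("w10.npz",**c,pos=s["eef_pos"],rot=s["tcp_rot"])
P=wcloud(c,s);z0=s["eef_pos"][2]
m=(c["frame"].max(2)<60)&(np.abs(P[...,2]-(z0-.021))<.006)&(np.hypot(P[...,0]-s["eef_pos"][0],P[...,1]-s["eef_pos"][1])<.019)
Q=P[m];A=np.c_[Q[:,:2]-s["eef_pos"][:2],np.ones(len(Q))];print(m.sum(),np.linalg.lstsq(A,Q[:,2],rcond=None)[0],np.median(Q[:,2])-z0)
E
```

```text
[ 0.51053148 -0.03228079  0.12831527] 0.4357904738081634
2877 [0.00084385 0.00082988 0.10830102] -0.020030617915792415
```

Emit:
{"method": "jog_arm", "body": {
  "increments": [
    {"dx": 0.013,"dy": 0.006,"dz": -0.15,"ax": 0,"ay": 0,"az": 0,"gripper": -1},
    {"dx": 0.013,"dy": 0.006,"dz": -0.25,"ax": 0,"ay": 0,"az": 0,"gripper": -1},
    {"dx": 0.013,"dy": 0.006,"dz": -0.28,"ax": 0,"ay": 0,"az": 0,"gripper": -1},
    {"dx": 0.013,"dy": 0.006,"dz": -0.304,"ax": 0,"ay": 0,"az": 0,"gripper": -1},
    {"dx": 0.013,"dy": 0.006,"dz": -0.304,"ax": 0,"ay": 0,"az": 0,"gripper": -1},
    {"dx": 0.013,"dy": 0.006,"dz": -0.304,"ax": 0,"ay": 0,"az": 0,"gripper": -1}
  ]
}}

```text
time: 22.25
eef_pos: [0.5131, -0.0313, 0.0927]
tcp_rot: [0.719, 0.695, 0.0, 0.0]
contact_force: [-0.4, -0.6, 0.0]
opening: 0.443
finger_force: 30.3
```

```bash
python3 - <<'E'
from h import *
s=get_state();print(s["eef_pos"],s["contact_force"],s["wrist_torque"])
E
```

```text
[ 0.51306752 -0.03132634  0.09270517] [-0.43027594 -0.61978656  0.04757176] [0.0269229  0.05256206 0.02234738]
```

Emit:
{"method": "jog_arm", "body": {
  "increments": [
    {"dx": -0.007,"dy": 0,"dz": -0.004,"ax": 0,"ay": 0,"az": 0,"gripper": -1},
    {"dx": -0.007,"dy": 0,"dz": -0.004,"ax": 0,"ay": 0,"az": 0,"gripper": -1},
    {"dx": -0.007,"dy": 0,"dz": -0.004,"ax": 0,"ay": 0,"az": 0,"gripper": 0.2},
    {"dx": -0.007,"dy": 0,"dz": 0,"ax": 0,"ay": 0,"az": 0,"gripper": 0.2},
    {"dx": -0.007,"dy": 0,"dz": 0,"ax": 0,"ay": 0,"az": 0,"gripper": 0.2},
    {"dx": -0.007,"dy": 0,"dz": 0.3,"ax": 0,"ay": 0,"az": 0,"gripper": 0.2},
    {"dx": -0.007,"dy": 0,"dz": 0.7,"ax": 0,"ay": 0,"az": 0,"gripper": 0.2},
    {"dx": -0.007,"dy": 0,"dz": 1.0,"ax": 0,"ay": 0,"az": 0,"gripper": 0.5},
    {"dx": -0.007,"dy": 0,"dz": 1.0,"ax": 0,"ay": 0,"az": 0,"gripper": 0.5}
  ]
}}

```text
time: 23.15
eef_pos: [0.5154, -0.0318, 0.2193]
tcp_rot: [0.719, 0.695, 0.003, 0.006]
contact_force: [0.2, -0.8, -0.3]
opening: 0.75
finger_force: 0.0
```

```bash
python3 - <<'E'
from h import *
s=get_state();c=imaging.read_camera("wrist");print(s["eef_pos"]);tubecheck(c,s,.512,-.0316,.012,.019);np.savez("w11.npz",**c,pos=s["eef_pos"],rot=s["tcp_rot"])
E
```

```text
[ 0.51535467 -0.03183192  0.21927143]
-180 107 [0.0668 0.0675 0.0683]
-135 102 [0.0666 0.0676 0.0682]
-90 103 [0.0666 0.0675 0.0683]
-45 103 [0.0667 0.0675 0.0685]
0 110 [0.0664 0.0674 0.0682]
45 115 [0.0665 0.0675 0.0684]
90 111 [0.0668 0.0676 0.0684]
135 107 [0.0666 0.0674 0.0681]
dark circle ((0.5117695331573486, -0.03136484697461128), 0.02001222036778927) 1141
```

Filter flat at 0.067. Now the retaining ring.

Emit:
{"method": "jog_arm", "body": {
  "increments": [
    {"dx": 0.1,"dy": 0.3,"dz": -0.05,"ax": 0,"ay": 0,"az": 0,"gripper": 0.5},
    {"dx": 0.2,"dy": 0.6,"dz": -0.05,"ax": 0,"ay": 0,"az": 0,"gripper": 0.5},
    {"dx": 0.29,"dy": 0.85,"dz": -0.05,"ax": 0,"ay": 0,"az": 0,"gripper": 0.5}
  ]
}}

```text
time: 23.5
eef_pos: [0.5458, 0.0724, 0.204]
tcp_rot: [0.719, 0.695, -0.001, -0.001]
contact_force: [0.4, -0.3, 0.0]
opening: 0.747
finger_force: 0.0
```

Emit:
{"method": "jog_arm", "body": {
  "increments": [
    {"dx": 0.1,"dy": 0.3,"dz": -0.05,"ax": 0,"ay": 0,"az": 0,"gripper": 0.5},
    {"dx": 0.2,"dy": 0.6,"dz": -0.05,"ax": 0,"ay": 0,"az": 0,"gripper": 0.5},
    {"dx": 0.29,"dy": 0.85,"dz": -0.05,"ax": 0,"ay": 0,"az": 0,"gripper": 0.5}
  ]
}}

```text
time: 23.8
eef_pos: [0.5805, 0.1747, 0.1975]
tcp_rot: [0.719, 0.695, -0.002, -0.001]
contact_force: [-0.1, 0.0, 0.2]
opening: 0.752
finger_force: 0.0
```

Emit:
{"method": "jog_arm", "body": {
  "increments": [
    {"dx": 0.1,"dy": 0.3,"dz": -0.05,"ax": 0,"ay": 0,"az": 0,"gripper": 0.5},
    {"dx": 0.2,"dy": 0.6,"dz": -0.05,"ax": 0,"ay": 0,"az": 0,"gripper": 0.5},
    {"dx": 0.28,"dy": 0.73,"dz": -0.05,"ax": 0,"ay": 0,"az": 0,"gripper": 0.5},
    {"dx": 0.28,"dy": 0.73,"dz": -0.05,"ax": 0,"ay": 0,"az": 0,"gripper": 0.5},
    {"dx": 0.28,"dy": 0.73,"dz": -0.05,"ax": 0,"ay": 0,"az": 0,"gripper": 0.5},
    {"dx": 0.28,"dy": 0.73,"dz": -0.05,"ax": 0,"ay": 0,"az": 0,"gripper": 0.5}
  ]
}}

```text
time: 24.4
eef_pos: [0.6143, 0.2594, 0.1931]
tcp_rot: [0.72, 0.694, -0.001, -0.0]
contact_force: [0.2, 0.1, -0.4]
opening: 0.75
finger_force: 0.0
```

```bash
python3 - <<'E'
from h import *
s=get_state();c=imaging.read_camera("wrist");np.savez("w12.npz",**c,pos=s["eef_pos"],rot=s["tcp_rot"])
P=wcloud(c,s).reshape(-1,3);P=P[(np.hypot(P[:,0]-.6155,P[:,1]-.261)<.045)]
print(s["eef_pos"],np.histogram(P[:,2],np.arange(-.002,.046,.004)))
Q=P[np.abs(P[:,2]-.038)<.0025][:,:2]
for th in (0,):
    best=[]
    for a in np.arange(0,45,1.):
        # bounding octagon: extents in 8 directions
        w=[]; 
        for k in range(4):
            u=np.array([np.cos(np.radians(a+45*k)),np.sin(np.radians(a+45*k))]);p=Q@u;lo,hi=np.percentile(p,[.7,99.3]);w.append((hi-lo,(hi+lo)/2))
        best.append((np.mean([x[0] for x in w]),a,w))
    best.sort(key=lambda t:t[0])
    for b in best[:4]: print(b[0],b[1])
    b=best[0];A=np.array([[np.cos(np.radians(b[1]+45*k)),np.sin(np.radians(b[1]+45*k))]for k in range(4)])
    print("centre",np.linalg.lstsq(A,[x[1] for x in b[2]],rcond=None)[0],[round(x[0],4) for x in b[2]])
r=rect(c,s,.6155,.261,.038,.05,.00025)
e=dict(np.load("w11.npz"));t=dict(eef_pos=e["pos"],tcp_rot=e["rot"])
cv2.imwrite("pics/r12.png",np.hstack([r,rect(e,t,.512,-.0316,.064,.05,.00025)]))
E
```

```text
[0.61432646 0.25944545 0.1931255 ] (array([2482,   58,   27,   44,   64,  441, 1015,  103,   99,  618, 1300]), array([-0.002,  0.002,  0.006,  0.01 ,  0.014,  0.018,  0.022,  0.026,
        0.03 ,  0.034,  0.038,  0.042]))
0.051423996527188 43.0
0.0514271695108566 44.0
0.051428656026364726 0.0
0.051443441438956024 5.0
centre [0.61639627 0.26283772] [np.float64(0.0517), np.float64(0.0518), np.float64(0.0513), np.float64(0.051)]
```

View pics/r12.png

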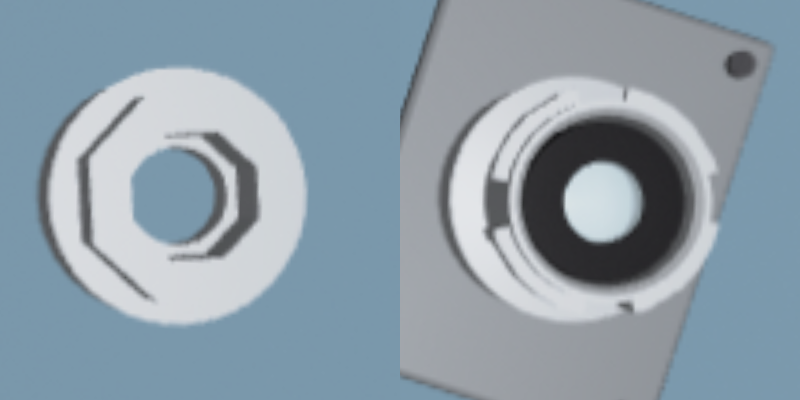

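Left: ring, skirt circle at (177,196), head flat edges at (80,158)–(86,243), so the flats sit about +4° off the axes (mod 45°). Right: filter flat in the tube, and the gaps at (492,206) and (714,199) again give +2°. I grip the ring by its head.

Emit:
{"method": "jog_arm", "body": {
  "increments": [
    {"dx": 0.014,"dy": 0.026,"dz": -0.4,"ax": 0,"ay": 0,"az": 0.061,"gripper": 0.5},
    {"dx": 0.014,"dy": 0.026,"dz": -0.8,"ax": 0,"ay": 0,"az": 0.061,"gripper": 0.5},
    {"dx": 0.014,"dy": 0.026,"dz": -1,"ax": 0,"ay": 0,"az": 0.061,"gripper": 0.5},
    {"dx": 0.014,"dy": 0.026,"dz": -1,"ax": 0,"ay": 0,"az": 0.061,"gripper": 0.5},
    {"dx": 0.014,"dy": 0.026,"dz": -1,"ax": 0,"ay": 0,"az": 0.061,"gripper": 0.5},
    {"dx": 0.014,"dy": 0.026,"dz": -1,"ax": 0,"ay": 0,"az": 0.061,"gripper": 0.5},
    {"dx": 0.014,"dy": 0.026,"dz": -1,"ax": 0,"ay": 0,"az": 0.061,"gripper": 0.5}
  ]
}}

```text
time: 25.15
eef_pos: [0.6185, 0.2639, 0.0774]
tcp_rot: [0.685, 0.728, 0.002, 0.001]
contact_force: [-0.3, -0.4, -0.1]
opening: 0.748
finger_force: 0.0
```

Emit:
{"method": "jog_arm", "body": {
  "increments": [
    {"dx": -0.012,"dy": -0.009,"dz": -0.15,"ax": 0,"ay": 0,"az": 0,"gripper": 0.5},
    {"dx": -0.012,"dy": -0.009,"dz": -0.24,"ax": 0,"ay": 0,"az": 0,"gripper": 0.5},
    {"dx": -0.012,"dy": -0.009,"dz": -0.24,"ax": 0,"ay": 0,"az": 0,"gripper": 0.5},
    {"dx": -0.012,"dy": -0.009,"dz": -0.24,"ax": 0,"ay": 0,"az": 0,"gripper": 0.5},
    {"dx": -0.012,"dy": -0.009,"dz": -0.24,"ax": 0,"ay": 0,"az": 0,"gripper": 0.5}
  ]
}}

```text
time: 25.65
eef_pos: [0.6155, 0.2627, 0.0455]
tcp_rot: [0.685, 0.728, 0.0, 0.0]
contact_force: [-0.2, -0.2, -0.6]
opening: 0.751
finger_force: 0.0
```

Emit:
{"method": "jog_arm", "body": {
  "increments": [
    {"dx": 0,"dy": 0,"dz": 0,"ax": 0,"ay": 0,"az": 0,"gripper": -1},
    {"dx": 0,"dy": 0,"dz": 0,"ax": 0,"ay": 0,"az": 0,"gripper": -1},
    {"dx": 0,"dy": 0,"dz": 0,"ax": 0,"ay": 0,"az": 0,"gripper": -1},
    {"dx": 0,"dy": 0,"dz": 0,"ax": 0,"ay": 0,"az": 0,"gripper": -1},
    {"dx": 0,"dy": 0,"dz": 0,"ax": 0,"ay": 0,"az": 0,"gripper": -1}
  ],
  "force": 50
}}

```text
time: 26.15
eef_pos: [0.616, 0.2628, 0.0464]
tcp_rot: [0.685, 0.728, 0.001, 0.0]
contact_force: [-0.1, 0.6, 4.0]
opening: 0.591
finger_force: 54.0
```

Emit:
{"method": "jog_arm", "body": {
  "increments": [
    {"dx": 0,"dy": 0,"dz": 0.1,"ax": 0,"ay": 0,"az": 0,"gripper": -1},
    {"dx": 0,"dy": 0,"dz": 0.3,"ax": 0,"ay": 0,"az": 0,"gripper": -1},
    {"dx": 0,"dy": 0,"dz": 0.55,"ax": 0,"ay": 0,"az": 0,"gripper": -1},
    {"dx": 0,"dy": 0,"dz": 0.72,"ax": 0,"ay": 0,"az": -0.017,"gripper": -1}
  ]
}}

```text
time: 26.55
eef_pos: [0.6152, 0.2626, 0.1335]
tcp_rot: [0.695, 0.719, 0.0, 0.0]
contact_force: [0.5, 0.6, -1.7]
opening: 0.59
finger_force: 53.5
```

Emit:
{"method": "jog_arm", "body": {
  "increments": [
    {"dx": -0.1,"dy": -0.28,"dz": 0,"ax": 0,"ay": 0,"az": 0,"gripper": -1},
    {"dx": -0.2,"dy": -0.56,"dz": 0,"ax": 0,"ay": 0,"az": 0,"gripper": -1},
    {"dx": -0.29,"dy": -0.82,"dz": 0,"ax": 0,"ay": 0,"az": 0,"gripper": -1}
  ]
}}

```text
time: 26.85
eef_pos: [0.579, 0.1632, 0.1316]
tcp_rot: [0.695, 0.719, -0.001, -0.0]
contact_force: [0.1, 0.2, -1.5]
opening: 0.597
finger_force: 53.4
```

Emit:
{"method": "jog_arm", "body": {
  "increments": [
    {"dx": -0.1,"dy": -0.28,"dz": 0,"ax": 0,"ay": 0,"az": 0,"gripper": -1},
    {"dx": -0.2,"dy": -0.56,"dz": 0,"ax": 0,"ay": 0,"az": 0,"gripper": -1},
    {"dx": -0.29,"dy": -0.82,"dz": 0,"ax": 0,"ay": 0,"az": 0,"gripper": -1}
  ]
}}

```text
time: 27.15
eef_pos: [0.5441, 0.0645, 0.1315]
tcp_rot: [0.695, 0.719, -0.001, -0.001]
contact_force: [0.5, -0.4, -1.1]
opening: 0.596
finger_force: 53.4
```

Emit:
{"method": "jog_arm", "body": {
  "increments": [
    {"dx": -0.1,"dy": -0.28,"dz": 0,"ax": 0,"ay": 0,"az": 0,"gripper": -1},
    {"dx": -0.2,"dy": -0.56,"dz": 0,"ax": 0,"ay": 0,"az": 0,"gripper": -1},
    {"dx": -0.285,"dy": -0.81,"dz": 0,"ax": 0,"ay": 0,"az": 0,"gripper": -1},
    {"dx": -0.285,"dy": -0.81,"dz": 0,"ax": 0,"ay": 0,"az": 0,"gripper": -1},
    {"dx": -0.285,"dy": -0.81,"dz": 0,"ax": 0,"ay": 0,"az": 0,"gripper": -1},
    {"dx": -0.285,"dy": -0.81,"dz": 0,"ax": 0,"ay": 0,"az": 0,"gripper": -1}
  ]
}}

```text
time: 27.75
eef_pos: [0.5114, -0.0307, 0.1318]
tcp_rot: [0.695, 0.719, 0.0, -0.0]
contact_force: [0.2, 0.2, -0.9]
opening: 0.593
finger_force: 53.4
```

```bash
python3 - <<'E'
from h import *
s=get_state();c=imaging.read_camera("wrist");print(s);np.savez("w13.npz",**c,pos=s["eef_pos"],rot=s["tcp_rot"])
P=wcloud(c,s);e=s["eef_pos"];m=(np.hypot(P[...,0]-e[0],P[...,1]-e[1])<.035)&(np.abs(P[...,2]-(e[2]-.0244))<.004)&(np.hypot(P[...,0]-e[0],P[...,1]-e[1])>.028)
Q=P[m];print(m.sum(),np.linalg.lstsq(np.c_[Q[:,:2]-e[:2],np.ones(len(Q))],Q[:,2]-e[2],rcond=None)[0])
f=cv2.resize(rect(c,s,e[0],e[1],e[2]-.0084,.05,.0002),(500,500));cv2.imwrite("pics/r13.png",f)
E
```

```text
{'time': 27.75, 'qpos': array([-2.58366489e-01,  7.09236853e-02,  2.06947408e+00,  3.84723176e-04,
        1.00174298e+00, -2.93553288e-01]), 'dq': array([ 0.01275549,  0.00214396, -0.00484015, -0.00440082, -0.0023176 ,
       -0.0014887 ]), 'joint_efforts': array([-4.33503008e-01, -2.90158653e+01, -2.60015595e+01, -1.51674624e-02,
        6.55677126e-03,  1.53478977e-03]), 'eef_pos': array([ 0.51139942, -0.03070998,  0.13179152]), 'tcp_rot': array([ 6.94632143e-01,  7.19365057e-01,  7.79727214e-06, -3.18261612e-04]), 'contact_force': array([ 0.22198993,  0.19358949, -0.87446277]), 'wrist_torque': array([-0.01417476,  0.0200829 ,  0.03404169]), 'finger_force': 53.416568627581, 'opening': 0.5930883260983425}
2157 [-0.00164149 -0.0343273  -0.02339419]
```

Emit:
{"method": "jog_arm", "body": {
  "increments": [
    {"dx": 0.005,"dy": -0.007,"dz": -0.08,"ax": 0,"ay": 0,"az": 0,"gripper": -1},
    {"dx": 0.005,"dy": -0.007,"dz": -0.13,"ax": 0,"ay": 0,"az": 0,"gripper": -1},
    {"dx": 0.005,"dy": -0.007,"dz": -0.16,"ax": 0,"ay": 0,"az": 0,"gripper": -1},
    {"dx": 0.005,"dy": -0.007,"dz": -0.18,"ax": 0,"ay": 0,"az": 0,"gripper": -1},
    {"dx": 0.005,"dy": -0.007,"dz": -0.195,"ax": 0,"ay": 0,"az": 0,"gripper": -1},
    {"dx": 0.005,"dy": -0.007,"dz": -0.195,"ax": 0,"ay": 0,"az": 0,"gripper": -1},
    {"dx": 0.005,"dy": -0.007,"dz": -0.195,"ax": 0,"ay": 0,"az": 0,"gripper": -1}
  ]
}}

```text
time: 28.5
eef_pos: [0.5122, -0.0323, 0.1086]
tcp_rot: [0.695, 0.719, 0.0, 0.0]
contact_force: [0.6, -0.3, -1.7]
opening: 0.594
finger_force: 53.4
```

```bash
python3 - <<'E'
from h import *
s=get_state();print(s["eef_pos"],s["contact_force"],s["wrist_torque"])
E
```

```text
[ 0.51223911 -0.0323024   0.10863627] [ 0.63686476 -0.28988679 -1.69588308] [1.17584104e-02 6.46840193e-03 1.81547035e-05]
```

No contact below ledge level, so the lugs seem to be entering the gaps. Continuing down.

Emit:
{"method": "jog_arm", "body": {
  "increments": [
    {"dx": 0,"dy": 0.002,"dz": -0.015,"ax": 0,"ay": 0,"az": 0,"gripper": -1},
    {"dx": 0,"dy": 0.002,"dz": -0.03,"ax": 0,"ay": 0,"az": 0,"gripper": -1},
    {"dx": 0,"dy": 0.002,"dz": -0.045,"ax": 0,"ay": 0,"az": 0,"gripper": -1},
    {"dx": 0,"dy": 0.002,"dz": -0.045,"ax": 0,"ay": 0,"az": 0,"gripper": -1},
    {"dx": 0,"dy": 0.002,"dz": -0.045,"ax": 0,"ay": 0,"az": 0,"gripper": -1}
  ]
}}

```text
time: 29.0
eef_pos: [0.512, -0.032, 0.103]
tcp_rot: [0.695, 0.719, -0.0, -0.0]
contact_force: [-0.6, -0.0, -1.3]
opening: 0.594
finger_force: 53.4
```

Emit:
{"method": "jog_arm", "body": {
  "increments": [
    {"dx": 0,"dy": 0,"dz": -0.01,"ax": 0,"ay": 0,"az": 0,"gripper": -1},
    {"dx": 0,"dy": 0,"dz": -0.02,"ax": 0,"ay": 0,"az": 0,"gripper": -1},
    {"dx": 0,"dy": 0,"dz": -0.03,"ax": 0,"ay": 0,"az": 0,"gripper": -1},
    {"dx": 0,"dy": 0,"dz": -0.03,"ax": 0,"ay": 0,"az": 0,"gripper": -1},
    {"dx": 0,"dy": 0,"dz": -0.03,"ax": 0,"ay": 0,"az": 0,"gripper": -1}
  ]
}}

```text
time: 29.5
eef_pos: [0.5125, -0.0321, 0.1001]
tcp_rot: [0.695, 0.719, 0.0, 0.0]
contact_force: [-0.7, 0.2, 2.6]
opening: 0.594
finger_force: 53.9
```

```bash
python3 - <<'E'
from h import *
s=get_state();print(s["eef_pos"],s["contact_force"],s["wrist_torque"])
c=imaging.read_camera("wrist")
P=wcloud(c,s);e=s["eef_pos"];r=np.hypot(P[...,0]-e[0],P[...,1]-e[1]);m=(r>.028)&(r<.033)&(np.abs(P[...,2]-(e[2]-.0244))<.008)
Q=P[m];print(m.sum(),np.linalg.lstsq(np.c_[Q[:,:2]-e[:2],np.ones(len(Q))],Q[:,2],rcond=None)[0])
E
```

```text
[ 0.51251826 -0.03209291  0.10010015] [-0.71035839  0.1961138   2.58073958] [ 0.02740595  0.15327803 -0.0094853 ]
1662 [ 0.00030004 -0.03576686  0.07714584]
```

The skirt top is at 0.077, so the ring is through the gaps and on the stack. It looks about 2° tilted in the grip, so I'll release and re-grip to let it level.

Emit:
{"method": "jog_arm", "body": {
  "increments": [
    {"dx": 0,"dy": 0,"dz": 0.008,"ax": 0,"ay": 0,"az": 0,"gripper": 0.35},
    {"dx": 0,"dy": 0,"dz": 0.008,"ax": 0,"ay": 0,"az": 0,"gripper": 0.35},
    {"dx": 0,"dy": 0,"dz": 0.008,"ax": 0,"ay": 0,"az": 0,"gripper": 0.35}
  ]
}}

```text
time: 29.85
eef_pos: [0.5119, -0.032, 0.1002]
tcp_rot: [0.695, 0.719, -0.0, -0.0]
contact_force: [-0.5, -0.5, 0.7]
opening: 0.674
finger_force: 0.0
```

```bash
python3 - <<'E'
from h import *
s=get_state();print(s["eef_pos"],s["contact_force"],s["opening"])
c=imaging.read_camera("wrist");np.savez("w14.npz",**c,pos=s["eef_pos"],rot=s["tcp_rot"])
P=wcloud(c,s);e=s["eef_pos"];r=np.hypot(P[...,0]-e[0],P[...,1]-e[1])
for lo,hi,z in((.028,.033,e[2]-.0244),(.015,.023,e[2]-.0084)):
    m=(r>lo)&(r<hi)&(np.abs(P[...,2]-z)<.008);Q=P[m];print(m.sum(),np.linalg.lstsq(np.c_[Q[:,:2]-e[:2],np.ones(len(Q))],Q[:,2],rcond=None)[0])
E
```

```text
[ 0.51192186 -0.03197098  0.10015146] [-0.52751086 -0.51800224  0.70644542] 0.674492599521543
1843 [ 0.0008356  -0.05064143  0.07862847]
4265 [-0.00378989  0.05836072  0.09249779]
```

Emit:
{"method": "jog_arm", "body": {
  "increments": [
    {"dx": 0.002,"dy": 0.003,"dz": 0.012,"ax": 0,"ay": 0,"az": 0,"gripper": 0.35},
    {"dx": 0.002,"dy": 0.003,"dz": 0.012,"ax": 0,"ay": 0,"az": 0,"gripper": -1},
    {"dx": 0.002,"dy": 0.003,"dz": 0.012,"ax": 0,"ay": 0,"az": 0,"gripper": -1},
    {"dx": 0.002,"dy": 0.003,"dz": 0.012,"ax": 0,"ay": 0,"az": 0,"gripper": -1},
    {"dx": 0.002,"dy": 0.003,"dz": 0.012,"ax": 0,"ay": 0,"az": 0,"gripper": -1}
  ],
  "force": 70
}}

```text
time: 30.4
eef_pos: [0.5124, -0.0316, 0.102]
tcp_rot: [0.695, 0.719, 0.0, 0.0]
contact_force: [-0.6, -0.4, 1.7]
opening: 0.589
finger_force: 74.5
```

Emit:
{"method": "jog_arm", "body": {
  "increments": [
    {"dx": 0,"dy": 0,"dz": -0.003,"ax": 0,"ay": 0,"az": -0.044,"gripper": -1},
    {"dx": 0,"dy": 0,"dz": -0.005,"ax": 0,"ay": 0,"az": -0.089,"gripper": -1},
    {"dx": 0,"dy": 0,"dz": -0.007,"ax": 0,"ay": 0,"az": -0.133,"gripper": -1},
    {"dx": 0,"dy": 0,"dz": -0.009,"ax": 0,"ay": 0,"az": -0.178,"gripper": -1},
    {"dx": 0,"dy": 0,"dz": -0.013,"ax": 0,"ay": 0,"az": -0.222,"gripper": -1},
    {"dx": 0,"dy": 0,"dz": -0.018,"ax": 0,"ay": 0,"az": -0.267,"gripper": -1},
    {"dx": 0,"dy": 0,"dz": -0.018,"ax": 0,"ay": 0,"az": -0.267,"gripper": -1}
  ]
}}

```text
time: 31.1
eef_pos: [0.5132, -0.0319, 0.1006]
tcp_rot: [0.829, 0.559, 0.001, 0.001]
contact_force: [-0.6, 0.4, 4.0]
opening: 0.588
finger_force: 74.9
```

```bash
python3 - <<'E'
from h import *
s=get_state();print(s["eef_pos"],s["contact_force"],s["wrist_torque"],R.from_quat(s["tcp_rot"]).as_euler("zyx",True))
E
```

```text
[ 0.51317935 -0.03193348  0.10061756] [-0.56445212  0.37362363  3.97415833] [-0.01580819 -0.0128254  -0.00767129] [-6.79481345e+01  1.12683700e-01  1.79965638e+02]
```

Emit:
{"method": "jog_arm", "body": {
  "increments": [
    {"dx": 0,"dy": 0,"dz": -0.005,"ax": 0,"ay": 0,"az": -0.044,"gripper": -1},
    {"dx": 0,"dy": 0,"dz": -0.01,"ax": 0,"ay": 0,"az": -0.089,"gripper": -1},
    {"dx": 0,"dy": 0,"dz": -0.015,"ax": 0,"ay": 0,"az": -0.133,"gripper": -1},
    {"dx": 0,"dy": 0,"dz": -0.02,"ax": 0,"ay": 0,"az": -0.178,"gripper": -1},
    {"dx": 0,"dy": 0,"dz": -0.024,"ax": 0,"ay": 0,"az": -0.222,"gripper": -1},
    {"dx": 0,"dy": 0,"dz": -0.024,"ax": 0,"ay": 0,"az": -0.222,"gripper": -1}
  ]
}}

```text
time: 31.7
eef_pos: [0.5139, -0.0321, 0.0987]
tcp_rot: [0.914, 0.407, 0.001, 0.001]
contact_force: [-0.5, -0.8, 7.6]
opening: 0.59
finger_force: 75.3
```

```bash
python3 - <<'E'
from h import *
s=get_state();print(s["eef_pos"],s["contact_force"],s["wrist_torque"],R.from_quat(s["tcp_rot"]).as_euler("zyx",True))
E
```

```text
[ 0.51387968 -0.03208846  0.09866001] [-0.54715333 -0.76413523  7.64003945] [ 0.06538067  0.12799107 -0.0683324 ] [-47.99349983   0.2024297  179.94385108]
```

Emit:
{"method": "jog_arm", "body": {
  "increments": [
    {"dx": 0,"dy": 0,"dz": -0.004,"ax": 0,"ay": 0,"az": -0.044,"gripper": -1},
    {"dx": 0,"dy": 0,"dz": -0.006,"ax": 0,"ay": 0,"az": -0.089,"gripper": -1},
    {"dx": 0,"dy": 0,"dz": -0.006,"ax": 0,"ay": 0,"az": -0.133,"gripper": -1},
    {"dx": 0,"dy": 0,"dz": -0.006,"ax": 0,"ay": 0,"az": -0.178,"gripper": -1},
    {"dx": 0,"dy": 0,"dz": -0.006,"ax": 0,"ay": 0,"az": -0.178,"gripper": -1}
  ]
}}

```text
time: 32.2
eef_pos: [0.5141, -0.0323, 0.0983]
tcp_rot: [0.961, 0.275, 0.002, 0.001]
contact_force: [-0.2, -0.7, 9.2]
opening: 0.586
finger_force: 75.5
```

```bash
python3 - <<'E'
from h import *
s=get_state();print(s["eef_pos"],s["contact_force"],s["wrist_torque"],R.from_quat(s["tcp_rot"]).as_euler("zyx",True))
E
```

```text
[ 0.51407636 -0.03225562  0.09829693] [-0.22714335 -0.6515482   9.15749839] [-0.04960525  0.17419127 -0.06421714] [-31.97976618   0.22324746 179.92165028]
```

Emit:
{"method": "jog_arm", "body": {
  "increments": [
    {"dx": 0,"dy": 0,"dz": 0,"ax": 0,"ay": 0,"az": -0.03,"gripper": -1},
    {"dx": 0,"dy": 0,"dz": 0,"ax": 0,"ay": 0,"az": -0.06,"gripper": -1},
    {"dx": 0,"dy": 0,"dz": 0,"ax": 0,"ay": 0,"az": -0.06,"gripper": -1}
  ]
}}

```text
time: 32.5
eef_pos: [0.5135, -0.0323, 0.0982]
tcp_rot: [0.972, 0.234, 0.001, 0.002]
contact_force: [-1.0, -0.4, 9.4]
opening: 0.587
finger_force: 75.6
```

```bash
python3 - <<'E'
from h import *
s=get_state();print(s["eef_pos"],s["contact_force"],s["wrist_torque"],R.from_quat(s["tcp_rot"]).as_euler("zyx",True))
E
```

```text
[ 0.51350644 -0.03232164  0.09819036] [-0.97144494 -0.41814787  9.44876972] [0.05035452 0.34757553 1.23061425] [-2.70545456e+01  1.08189583e-01  1.79812582e+02]
```

The torque jumps to 1.2 N·m at 65°: that's the stop, with z down about 4 mm. Release and retreat.

Emit:
{"method": "jog_arm", "body": {
  "increments": [
    {"dx": 0,"dy": 0,"dz": 0.012,"ax": 0,"ay": 0,"az": 0,"gripper": 0.5},
    {"dx": 0,"dy": 0,"dz": 0.012,"ax": 0,"ay": 0,"az": 0,"gripper": 0.5},
    {"dx": 0,"dy": 0,"dz": 0.012,"ax": 0,"ay": 0,"az": 0,"gripper": 0.5},
    {"dx": 0,"dy": 0,"dz": 0.3,"ax": 0,"ay": 0,"az": 0,"gripper": 0.5},
    {"dx": 0,"dy": 0,"dz": 0.7,"ax": 0,"ay": 0,"az": 0,"gripper": 0.5},
    {"dx": 0,"dy": 0,"dz": 1.0,"ax": 0,"ay": 0,"az": 0,"gripper": 0.5},
    {"dx": 0,"dy": 0,"dz": 1.0,"ax": 0,"ay": 0,"az": 0,"gripper": 0.5},
    {"dx": 0,"dy": 0,"dz": 1.0,"ax": 0,"ay": 0,"az": 0,"gripper": 0.5},
    {"dx": 0,"dy": 0,"dz": 1.0,"ax": 0,"ay": 0,"az": 0,"gripper": 0.5}
  ]
}}

```text
time: 33.4
eef_pos: [0.5112, -0.0314, 0.2141]
tcp_rot: [0.973, 0.23, -0.002, -0.001]
contact_force: [0.4, 0.2, -0.9]
opening: 0.75
finger_force: 0.0
```

```bash
python3 - <<'E'
from h import *
s=get_state();print(s["eef_pos"],s["contact_force"])
c=imaging.read_camera("wrist")
P=wcloud(c,s);r=np.hypot(P[...,0]-.5125,P[...,1]+.0318)
a=np.degrees(np.arctan2(P[...,1]+.0318,P[...,0]-.5125))
for z,lo,hi in((.089,.017,.024),(.073,.029,.0325)):
    for q in range(-180,180,60):
        m=(r>lo)&(r<hi)&(np.abs(P[...,2]-z)<.006)&(a>=q)&(a<q+60);print(z,q,m.sum(),np.median(P[m][:,2]).round(4))
cv2.imwrite("pics/r15.png",cv2.resize(rect(c,s,.5125,-.0318,.085,.05,.0002),(500,500)))
E
```

```text
[ 0.51121521 -0.03137314  0.21409555] [ 0.39054492  0.17156338 -0.86421572]
0.089 -180 243 0.0895
0.089 -120 234 0.0895
0.089 -60 238 0.0895
0.089 0 246 0.0896
0.089 60 238 0.0894
0.089 120 221 0.0897
0.073 -180 0 nan
0.073 -120 64 0.0737
0.073 -60 163 0.0735
0.073 0 167 0.0735
0.073 60 162 0.0735
0.073 120 63 0.0737
  return _methods._mean(a, axis=axis, dtype=dtype,
  ret = ret.dtype.type(ret / rcount)
```

View pics/r15.png

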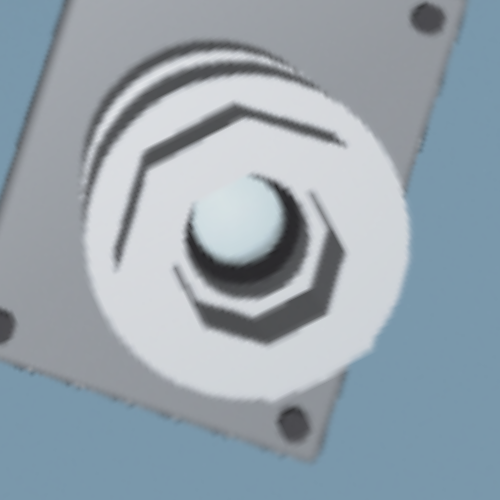

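The picture shows the ring level on the barrel, with the filter pane visible through the hole at (240,220). The head top is at 0.0895 all round, against 0.089 expected for home. Handing in.

```bash
python3 -c "
from plant import job;print(job.sign_off())"
```

```text
the job is handed in; nothing more can be done
None
```

The light tube is reassembled and handed in at about 33 s: lens cell, spacer and filter cell lie flat in that order, and the ring is turned clockwise to its stop (65°, torque jump to 1.2 N·m), measured level and within about 0.5 mm of its home height, with the gripper clear.

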